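# Put three head-heavy sensor probes back on their cradles

### The job

Tidy up after the lab class: put each of the three steel-headed sensor probes back on the cradle of its own length, resting fully down in both forks with the steel head in the wider fork with the tall end plate. Take each probe at the black band round its shaft, where it balances, so that it stays level all the way, and set it down rather than drop it. Leave the pipette, the beaker and the wooden stick where they are.

Things in the scene. Friction and masses are not known exactly. Their poses are not given: they have to be found in the camera images.
- probe_short: short probe, 120 mm long, about 235 g, lying loose: heavy steel head 30 mm cube (x = 16.4 to 46.4 mm), white square shaft 16 mm thick, its centre line 15 mm up, grey collar 15 long, 20 wide, 30 mm high (its end at x = -73.6 mm); a thin black band on the shaft marks the balance point. Origin: below the band, level with the head's underside; x along the shaft to the head, z up.
- probe_medium: medium probe, 155 mm long, about 300 g, lying loose: heavy steel head 30 mm cube (x = 22.7 to 52.7 mm), white square shaft 16 mm thick, its centre line 15 mm up, grey collar 15 long, 20 wide, 30 mm high (its end at x = -102.3 mm); a thin black band on the shaft marks the balance point. Origin: below the band, level with the head's underside; x along the shaft to the head, z up.
- probe_long: long probe, 190 mm long, about 360 g, lying loose: heavy steel head 30 mm cube (x = 30.6 to 60.6 mm), white square shaft 16 mm thick, its centre line 15 mm up, grey collar 15 long, 20 wide, 30 mm high (its end at x = -129.4 mm); a thin black band on the shaft marks the balance point. Origin: below the band, level with the head's underside; x along the shaft to the head, z up.
- cradle_short: short cradle, fixed, 152 mm long (x = -89.6 to 62.4 mm): two dark grey forks 20 mm high with cheeks to 30 mm, each 28 mm long inside; end plates 140 mm apart. Head's fork (+x) 46 mm wide inside, plate to 45 mm; collar's fork 36 mm, plate to 32 mm. Between them only a spine 6 mm high. Origin: on the bench below the band's place (a seated probe's origin is 20 mm above it); z up.
- cradle_medium: medium cradle, fixed, 187 mm long (x = -118.3 to 68.7 mm): two dark grey forks 20 mm high with cheeks to 30 mm, each 28 mm long inside; end plates 175 mm apart. Head's fork (+x) 46 mm wide inside, plate to 45 mm; collar's fork 36 mm, plate to 32 mm. Between them only a spine 6 mm high. Origin: on the bench below the band's place (a seated probe's origin is 20 mm above it); z up.
- cradle_long: long cradle, fixed, 222 mm long (x = -145.4 to 76.6 mm): two dark grey forks 20 mm high with cheeks to 30 mm, each 28 mm long inside; end plates 210 mm apart. Head's fork (+x) 46 mm wide inside, plate to 45 mm; collar's fork 36 mm, plate to 32 mm. Between them only a spine 6 mm high. Origin: on the bench below the band's place (a seated probe's origin is 20 mm above it); z up.
- pipette: bystander: a white hand pipette about 240 mm long lying on the bench beyond the work, 26 mm high, origin near its middle on the bench
- beaker: bystander: an empty glass beaker, 72 mm across, 85 mm high, standing beyond the work, origin at the centre of its underside
- stick: bystander: a plain wooden stirring stick, 110 x 14 x 14 mm, lying beyond the work, without head or collar, origin at the centre of its underside
There are look-alikes about, which are no part of the job. Leave any green or yellow look-alike of the probe_medium alone. What is shaped like the cradle_medium but purple is not meant.

How it is judged:
By the outcome, as a careful person would: the job done as asked, in the order asked, and still so for the second after the job is handed in, with the robot touching nothing.
It also fails if it takes over 83 s, if anything falls off the work surface, if the arm or the gripper's body presses on something with over 40 N, if the wrist force passes 120 N, or if a joint passes its speed limit or range.

### The arm

A 7-joint arm with a two-finger parallel gripper is mounted at the origin on the work surface. World frame = base frame: x ahead of the robot, y to its left, z up, the work surface at z = 0. Lengths are in m, angles in rad, forces in N, time in s.
With the tool pointing down it reaches from about 0.425 to 0.925 m from the base axis. Payload 6.8 kg.
Tool frame: the origin (TCP) lies midway between the tips of the shut fingers; the grasp point (between the pads) lies behind it (r.tcp_to_grasp is the z of the grasp point in the tool frame, in m); z points along the fingers, y is the direction in which the jaws open and shut (so a half turn about z gives the same grasp; the last joint's range is limited). The gripper opens to 85 mm and grips with 20 to 120 N. Pads are 22 mm wide; open, the fingers measure 114 mm over their backs; the gripper's body (76 mm by 85 mm) begins 54 mm behind the grasp point. The pads swing forward as they close: fully open they stand 13 mm farther back than shut.
Start: joints at [1.087, 0.477, 0.022, 1.555, -0.011, 1.109, -0.083], TCP at [0.248, -0.628, 0.231] pointing down, gripper open.
Joint ranges: [-2.96, 2.96], [-0.34, 2.1], [-1.41, 1.46], [0.24, 2.44], [-1.37, 4.51], [0.17, 1.92], [-2.96, 2.96]. Speed limits (rad/s): [2.39, 2.39, 3.14, 3.14, 3.14, 3.14, 3.14].

### API

Orientations are given as a unit quaternion [w, x, y, z].
In Python, from station import r, vision gives the robot as it stands. The module is installed in compiled form; this text tells all that it offers.
- The arm moves only by the tool apply_moves, never from a script. Its argument "motion" is a list that holds one entry, the list of rows, each a list of 7 numbers: the shift along the tool's x, y, z in mm, then the turn, a rotation vector about the tool's x, y, z in degrees, then the gripper command: -1 is fully open, 1 is shut, values between are in proportion. In form: [[[dx, dy, dz, rx, ry, rz, hand], ...]]. A call has 1 to 10 rows; each row shifts and turns the pose as measured when the row begins, along the tool's axes as they then stand; what a row does not reach is not made up. A row lasts 1/10 s, in which the tool goes at most 50 mm and 8.59 degrees, less where a joint would pass 70% of its speed; a pose out of reach is approached as far as the arm can. A call is refused whole if a number of a shift passes 50 or a number of a turn 8.59, either way. A call with a gripper value outside its range is refused whole. The fingers move at their own pace and stop on an object; the grip force is fixed at half the most. Time passes only in rows, so rows that do not move let the fingers close. It gives the time, the measured TCP pose, the force and the opening at its end, in the units of the state.
- r.get_obs(): the state, without advancing time (a new reading comes with each control period).
- vision.grab_frame(name): name is "scene" or "top"; returns a dict with "frame" (384x512x3 uint8, blue, green, red), "fx", "fy", "cx", "cy" (pixels), "R" (3x3) and "t" (3): a world point X has camera coordinates R X + t. Camera axes: x right, y down, z forward; pixel columns grow to the right and rows downward; lengths in m; the calibration is good to about 2 mm. A picture is of the moment at which its call begins. There is no depth.
- r.hand_in(): hands the job in, once; it reports no verdict.
The state is a dict: "time_s": time; "joints": joint angles; "joint_velocities": joint speeds; "joint_efforts": joint torques, N m; "tcp_pos": TCP position; "tcp_rot": TCP orientation; "wrist_force": force on the tool from outside, world axes, zero at the start; "moment": the same for the moment, N m; "finger_gap": finger opening in m.
Only numpy, scipy, OpenCV 4.12 (cv2) and the standard library are available. Lean on these libraries where they do the work, as an engineer would, in place of code of your own. Each camera call takes 0.05 s, during which the arm holds its last target.

## Working session

There is one attempt and no reset: what is moved stays moved. The work goes in short steps, Python scripts to look and compute and a tool call to move; the robot and the scene stay as the last step left them, time stands still between calls to the robot, and variables do not carry over. Pictures are saved under pics/ and viewed, and the job is handed in when it is done.

Besides the shell and the picture viewer there is one more tool, called after "Call:" in YAML: its name, and indented under it one key for each argument. apply_moves: Moves the arm, as the interface text tells. Its arguments: {"type":"object","properties":{"motion":{"type":"array"}},"required":["motion"]}

```bash
mkdir -p pics
python3 - <<'E'
from station import r, vision
import cv2,pickle
for n in("scene","top"):
    d=vision.grab_frame(n); pickle.dump(d,open(n+"0.pkl","wb")); cv2.imwrite(f"pics/{n}0.png",cv2.resize(d["frame"],None,fx=1.56,fy=1.56,interpolation=cv2.INTER_CUBIC))
    print(n,d["fx"],d["fy"],d["cx"],d["cy"],d["R"],d["t"])
o=r.get_obs();print(o, r.tcp_to_grasp)
E
```

```text
scene 413.84419707116825 413.84419707116825 257.9765417182212 196.57845307674566 [[ 0.15121528  0.98846647  0.00824512]
 [ 0.84185565 -0.12440621 -0.52516869]
 [-0.5180859   0.08635474 -0.8509582 ]] [-0.03066604 -0.37160604  1.41984708]
top 362.72831757438996 362.72831757438996 262.11819483785735 194.0752908243109 [[-0.01636905 -0.99982184  0.00939959]
 [-0.98151407  0.01427502 -0.19085692]
 [ 0.19068874 -0.01234997 -0.98157286]] [-0.04686413  0.46723182  1.11557967]
{'time_s': 0.1, 'joints': array([ 1.08687758,  0.47770875,  0.02234644,  1.55633878, -0.01150135,
        1.10927868, -0.08310371]), 'joint_velocities': array([ 5.04021524e-04, -2.28353333e-03,  1.08104608e-03, -4.82593040e-03,
        6.87872112e-04, -2.20382070e-04, -9.75314669e-05]), 'joint_efforts': array([ 5.78673236e-03, -5.97753453e+01,  1.61434494e+00, -2.81947517e+01,
        1.29065994e-02,  5.06831682e-03,  1.41224014e-06]), 'tcp_pos': array([ 0.24754615, -0.62741034,  0.23043465]), 'tcp_rot': array([-7.75579771e-04,  9.82395439e-01,  1.86811558e-01, -2.06798234e-04]), 'wrist_force': array([-0.27997522,  0.40262908,  0.88939221]), 'moment': array([0.01098955, 0.03760964, 0.00458599]), 'finger_gap': 0.08516621862397132} -0.0187
```

View pics/scene0.png

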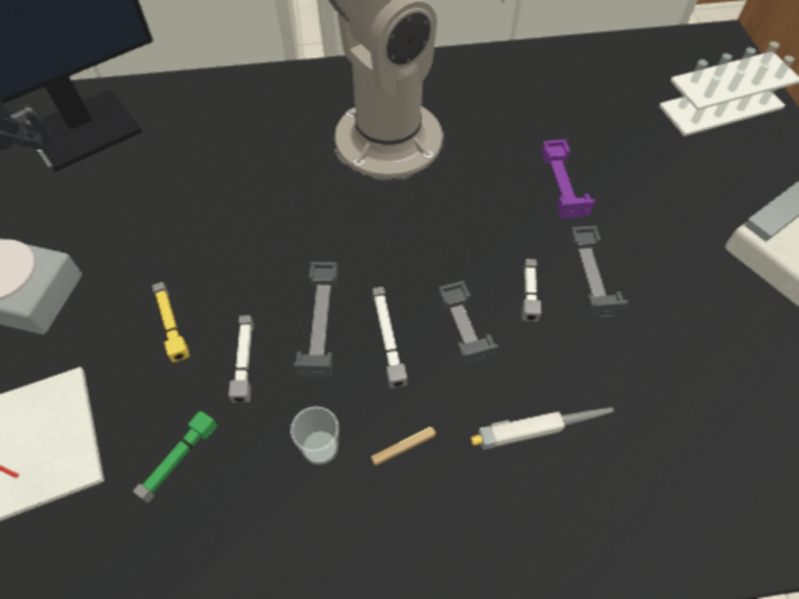

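View pics/top0.png

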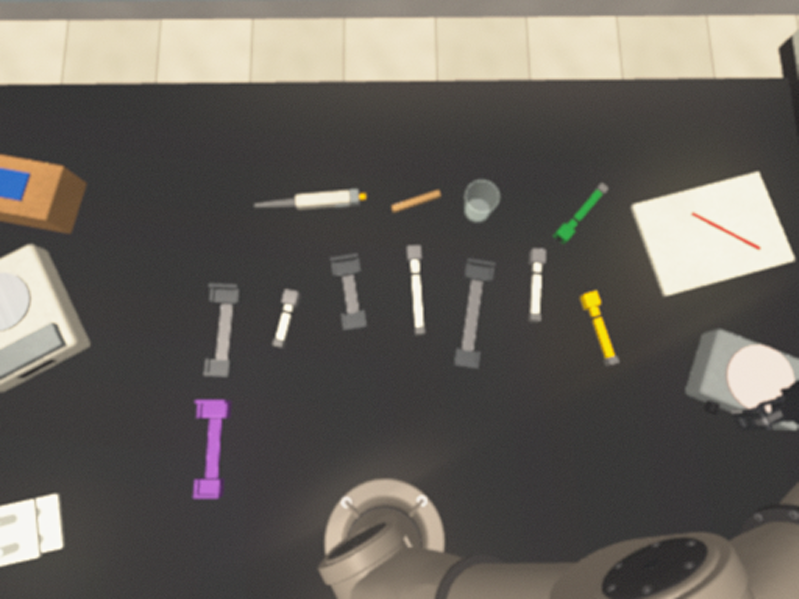

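Run:
```python
import cv2,pickle
d=pickle.load(open("top0.pkl","rb"))["frame"]
def crop(f,x,y,w,h,s,n):
    c=cv2.resize(f[y:y+h,x:x+w],None,fx=s,fy=s,interpolation=cv2.INTER_CUBIC)
    c=cv2.convertScaleAbs(c,alpha=1.5,beta=10)
    for k in range(0,w,10): cv2.putText(c,str(x+k),(k*s,8),0,.3,(0,255,255)); cv2.line(c,(k*s,10),(k*s,14),(0,255,255))
    for k in range(0,h,10): cv2.putText(c,str(y+k),(0,k*s+4),0,.3,(0,255,255)); cv2.line(c,(20,k*s),(26,k*s),(0,255,255))
    cv2.imwrite("pics/"+n,c)
crop(d,125,155,120,90,6,"t_a.png")
crop(d,250,150,110,90,7,"t_b.png")
s=pickle.load(open("scene0.pkl","rb"))["frame"]
crop(s,270,135,140,110,5,"s_a.png")
crop(s,140,160,130,100,6,"s_b.png")
```

```text
(no output)
```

View pics/t_a.png

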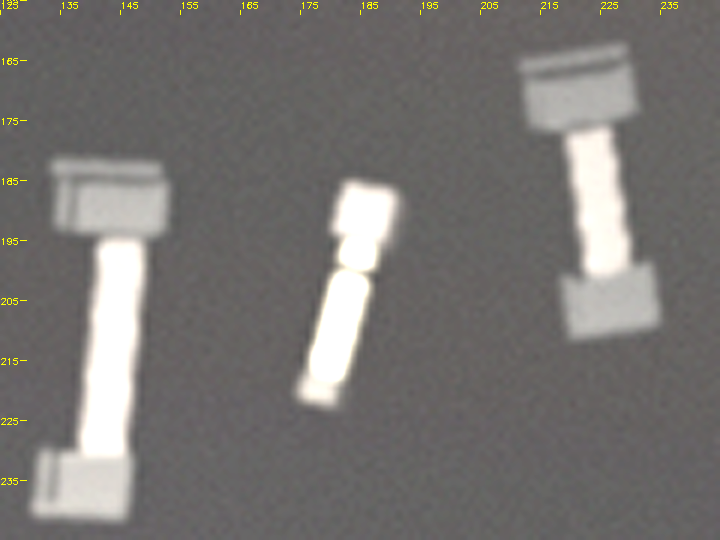

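View pics/t_b.png

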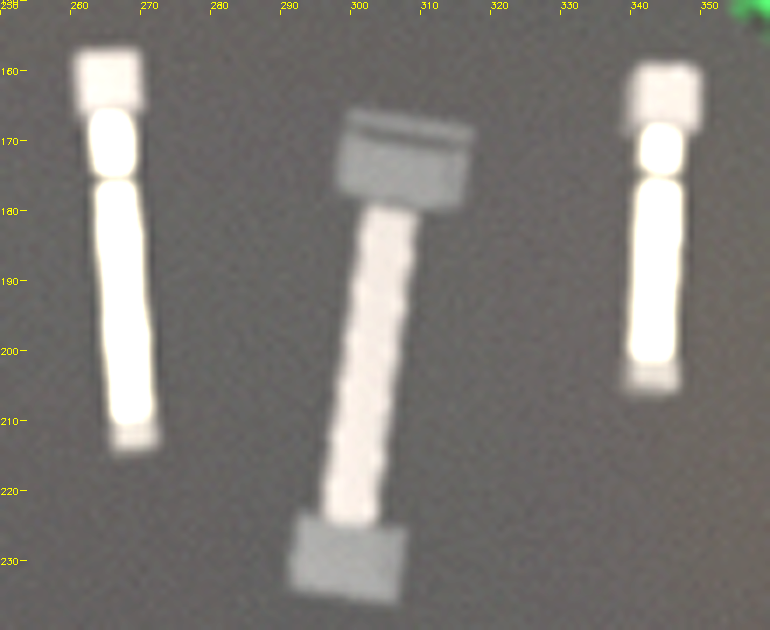

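View pics/s_a.png

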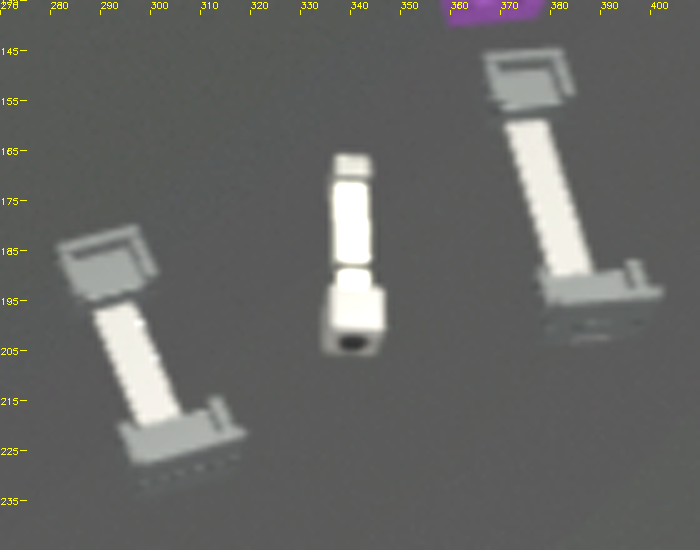

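View pics/s_b.png

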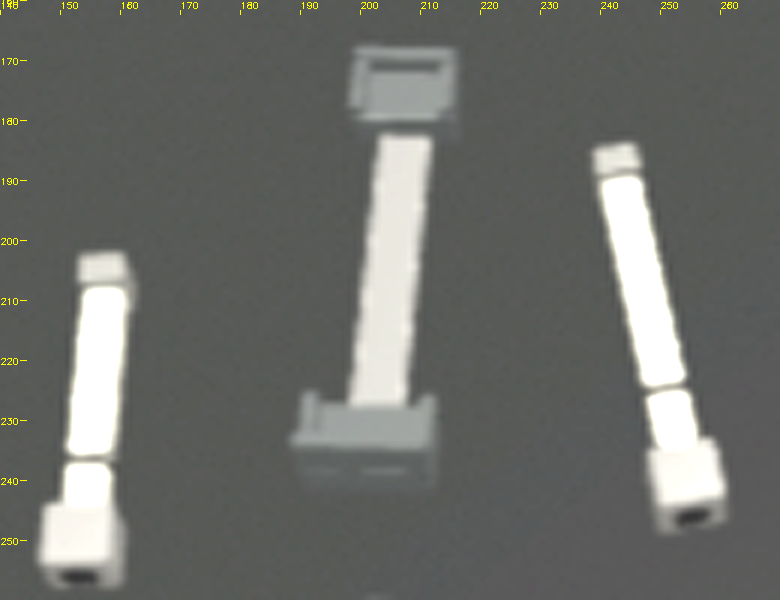

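```bash
cat > fit.py <<'E'
import numpy as np,pickle
from scipy.optimize import least_squares
C={n:pickle.load(open(n+"0.pkl","rb")) for n in("top","scene")}
V={"ta":("top",6,125,155),"tb":("top",7,250,150),"sa":("scene",5,270,135),"sb":("scene",6,140,160)}
def proj(c,X):
    p=C[c]["R"]@X+C[c]["t"]; d=C[c]; return np.array([d["fx"]*p[0]/p[2]+d["cx"],d["fy"]*p[1]/p[2]+d["cy"]])
def fit(obs,p0):
    def res(p,full=False):
        c,s=np.cos(p[2]),np.sin(p[2]);o=[]
        for v,u,w,X in obs:
            n,sc,x0,y0=V[v]; q=np.array([(u+.5)/sc+x0-.5,(w+.5)/sc+y0-.5])
            X=np.array(X)/1000.; W=np.array([p[0]+c*X[0]-s*X[1],p[1]+s*X[0]+c*X[1],X[2]])
            o.append(proj(n,W)-q)
        return np.array(o) if full else np.ravel(o)
    f=least_squares(res,p0,loss="soft_l1"); return f.x,res(f.x,True)
# -- left is +y
P={}
def probe(t,tv,sv,h0,e,tp,sp):
    # tp: far-left,far-right,band ; sp: band, head near (scene left=-y), right, collar end -y,+y
    h1=h0+30
    return [(tv,*tp[0],(h1,15,30)),(tv,*tp[1],(h1,-15,30)),(tv,*tp[2],(0,0,23)),(sv,*sp[0],(0,0,23)),
     (sv,*sp[1],(h0,-15,30)),(sv,*sp[2],(h0,15,30)),(sv,*sp[3],(e,-10,30)),(sv,*sp[4],(e,10,30))]
P["p_short"]=probe(0,"ta","sa",16.4,-73.6,[(346,181),(399,190),(354,268)],[(351,266),(331,288),(384,288),(336,154),(371,154)])
P["p_med"]=probe(0,"tb","sb",22.7,-102.3,[(634,65),(700,66),(660,176)],[(91,458),(48,503),(115,503),(80,254),(125,252)])
P["p_long"]=probe(0,"tb","sb",30.6,-129.4,[(76,50),(139,48),(115,177)],[(663,388),(648,447),(714,438),(593,149),(636,143)])
def cr(tv,sv,h,e,a,b,c,low):
    return [(tv,*a,(h,0,45)),(sv,*b,(e,0,32)),(sv,*c,(h,0,45))]+[(tv,*low,(e,0,LZ))]
for LZ in (32,0):
  P["c_short"]=cr("ta","sa",62.4,-89.6,(572,53),(97,236),(190,447),(615,332))
  P["c_med"]=cr("ta","sa",68.7,-118.3,(107,160),(523,51),(602,298),(80,518))
  P["c_long"]=cr("tb","sb",76.6,-145.4,(412,116),(405,48),(363,446),(343,598))
  for k,o in P.items():
    if LZ==0 and k[0]=="p": continue
    x,e=fit(o,[.5,0,0]); print(k,LZ,x.round(4),"deg",np.degrees(x[2]).round(2),"|res|",np.abs(e).max().round(2)); print(e.round(1).tolist())
for n in C: print(n,-C[n]["R"].T@C[n]["t"])
E
python3 fit.py
```

```text
p_short 32 [ 0.4564  0.1997 -0.2178] deg -12.48 |res| 0.93
[[0.2, -0.3], [0.3, 0.1], [0.4, 0.3], [0.9, 0.3], [0.2, -0.9], [0.3, -0.3], [-0.1, 0.1], [-0.3, 0.5]]
p_med 32 [ 0.5323 -0.3271 -0.0854] deg -4.89 |res| 0.85
[[0.6, -0.5], [0.2, 0.0], [0.5, -0.1], [0.0, 0.3], [0.3, -0.2], [0.7, -0.8], [0.1, 0.1], [-0.1, 0.1]]
p_long 32 [ 0.5349 -0.0701  0.0563] deg 3.22 |res| 0.9
[[0.3, 0.2], [0.3, -0.1], [0.6, 0.1], [0.9, 0.2], [0.1, 0.2], [0.2, -0.3], [0.1, 0.0], [-0.2, -0.1]]
c_short 32 [0.5071 0.0698 0.1408] deg 8.06 |res| 0.87
[[0.9, 0.3], [0.3, -0.4], [0.9, 0.6], [0.5, 0.1]]
c_med 32 [ 0.4425  0.33   -0.0692] deg -3.96 |res| 1.36
[[1.4, 0.9], [0.3, -0.2], [1.2, 0.4], [0.3, 0.0]]
c_long 32 [ 0.4794 -0.1935 -0.1677] deg -9.61 |res| 0.58
[[0.0, 0.6], [0.4, -0.0], [0.1, 0.2], [0.5, -0.3]]
c_short 0 [0.508  0.0702 0.1375] deg 7.88 |res| 1.33
[[0.8, 0.0], [0.6, -0.2], [1.0, 0.8], [1.1, 1.3]]
c_med 0 [ 0.443   0.3317 -0.0942] deg -5.4 |res| 2.12
[[1.4, 0.8], [1.8, -0.1], [1.2, 0.5], [2.1, 0.4]]
c_long 0 [ 0.4801 -0.1941 -0.1615] deg -9.25 |res| 0.46
[[0.1, 0.3], [-0.1, 0.2], [0.1, 0.5], [-0.1, 0.3]]
top [ 0.245099   -0.03974814  1.18463766]
scene [ 1.05307857 -0.13852827  1.01332751]
```

```bash
cat > sp.py <<'E'
from fit import *
def bp(v,u,w,z):
    n,sc,x0,y0=V[v];d=C[n];q=np.array([((u+.5)/sc+x0-.5-d["cx"])/d["fx"],((w+.5)/sc+y0-.5-d["cy"])/d["fy"],1])
    o=-d["R"].T@d["t"];r=d["R"].T@q;return o+r*(z-o[2])/r[2]
S={"short":[("ta",591,128,608,274),("sa",114,304,159,422)],"med":[("ta",120,240,104,452),("sa",527,121,568,272)],"long":[("tb",390,208,350,522),("sb",405,136,378,402)]}
for k,l in S.items():
    for v,a,b,c,d in l:
        A=bp(v,a,b,.006);B=bp(v,c,d,.006)
        if v[0]=="s":A,B=B,A
        print(k,v,A.round(4),B.round(4),np.degrees(np.arctan2(A[1]-B[1],A[0]-B[0])).round(2))
E
python3 sp.py | grep -v res | grep -E "ta|tb|sa|sb"
```

```text
short ta [0.5377 0.0748 0.006 ] [0.4551 0.0651 0.006 ] 6.67
short sa [0.5295 0.0717 0.006 ] [0.4503 0.062  0.006 ] 6.99
med ta [0.478  0.3332 0.006 ] [0.3615 0.3365 0.006 ] -1.64
med sa [0.4674 0.3271 0.006 ] [0.3584 0.336  0.006 ] -4.71
long tb [ 0.5223 -0.1996  0.006 ] [ 0.3724 -0.1751  0.006 ] -9.29
long sb [ 0.513  -0.2007  0.006 ] [ 0.3695 -0.1759  0.006 ] -9.84
```

```bash
cat > ov.py <<'E'
import numpy as np,cv2,pickle
def proj(d,X):
    p=d["R"]@X+d["t"]; return np.array([d["fx"]*p[0]/p[2]+d["cx"],d["fy"]*p[1]/p[2]+d["cy"]])
def boxes(kind):
    if kind[0]=="c":
        h,e={"c_short":(62.4,-89.6),"c_med":(68.7,-118.3),"c_long":(76.6,-145.4)}[kind]
        return [(h-34,h,-28,28,0,30,0),(h-6,h,-28,28,30,45,0),(e,e+34,-23,23,0,30,0),(h-34,h-6,-23,23,20,20,0),(e+6,e+34,-18,18,20,20,0),(e+34,h-34,-8,8,6,6,0)]
    h,e={"p_short":(16.4,-73.6),"p_med":(22.7,-102.3),"p_long":(30.6,-129.4)}[kind]
    return [(h,h+30,-15,15,0,30,0),(e,e+15,-10,10,0,30,0),(e,h,-8,8,7,23,0),(-1,1,-8,8,23,23,0)]
def draw(d,kind,pose,x,y,w,h,s,name,z0=0):
    c=cv2.convertScaleAbs(cv2.resize(d["frame"][y:y+h,x:x+w],None,fx=s,fy=s,interpolation=cv2.INTER_CUBIC),alpha=1.3)
    px,py,a=pose;ca,sa=np.cos(a),np.sin(a)
    for b in boxes(kind):
        K={}
        for i in(0,1):
            for j in(2,3):
                for k in(4,5):
                    X=np.array([b[i],b[j],b[k]])/1e3
                    q=proj(d,np.array([px+ca*X[0]-sa*X[1],py+sa*X[0]+ca*X[1],X[2]+z0]))
                    K[i,j,k]=tuple(int(v) for v in ((q+.5-[x,y])*s*16))
        for m in K:
            for n in K:
                if m<n and sum(p!=q for p,q in zip(m,n))==1: cv2.line(c,K[m],K[n],(0,0,255) if 5 in (m[2],) and n[2]==5 else (255,160,0),1,cv2.LINE_AA,4)
    return c
E
cat > ov1.py <<'E'
from ov import *
import sys
T=pickle.load(open("top0.pkl","rb"));S=pickle.load(open("scene0.pkl","rb"))
P={"c_med":(.4425,.331,-.065),"c_short":(.5075,.0705,.13),"c_long":(.4798,-.194,-.165)}
W={"c_med":((128,175,35,70),(362,138,50,70)),"c_short":((205,155,40,60),(278,175,48,62)),"c_long":((287,158,36,82),(182,160,40,84))}
rows=[]
for k in P:
    (a,b)=W[k]
    for d,w in((T,a),(S,b)):
        im=draw(d,k,P[k],*w,7,""); rows.append(im)
H=max(i.shape[0] for i in rows)
o=np.hstack([cv2.copyMakeBorder(i,0,H-i.shape[0],0,4,0) for i in rows]);
h=np.hstack([cv2.copyMakeBorder(i,0,H-i.shape[0],0,4,0) for i in rows[:2]]);cv2.imwrite("pics/ov_m.png",h)
h=np.hstack([cv2.copyMakeBorder(i,0,H-i.shape[0],0,4,0) for i in rows[2:4]]);cv2.imwrite("pics/ov_s.png",h)
h=np.hstack([cv2.copyMakeBorder(i,0,H-i.shape[0],0,4,0) for i in rows[4:]]);cv2.imwrite("pics/ov_l.png",h)
E
python3 ov1.py
```

```text
(no output)
```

View pics/ov_m.png

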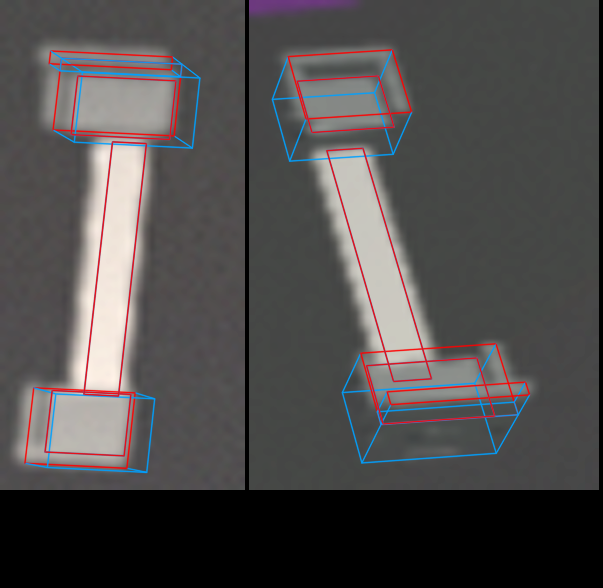

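View pics/ov_s.png

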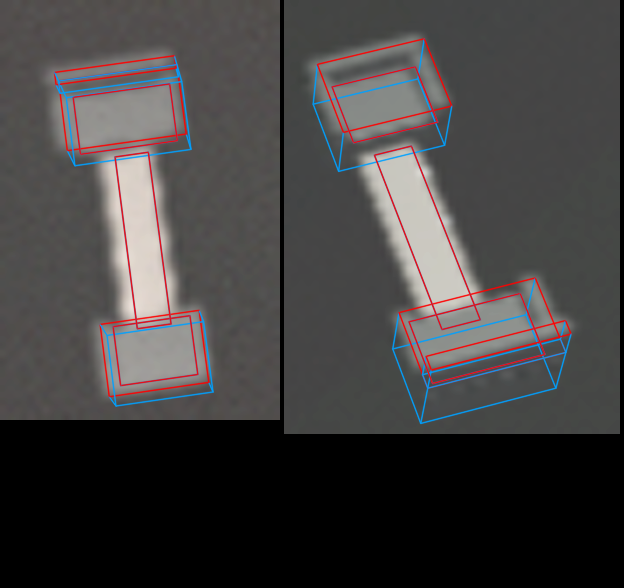

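View pics/ov_l.png

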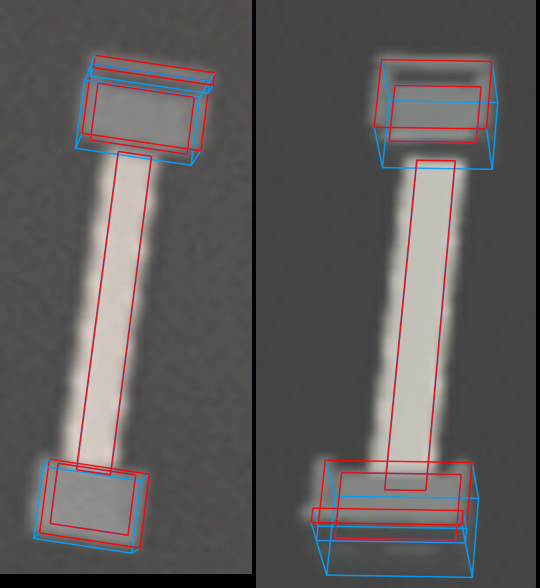

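```bash
cat > go.py <<'E'
# prints rows (tool axes, mm/deg) from the present pose to world target x y z(mm) yaw(deg)
import sys,numpy as np
from station import r
from scipy.spatial.transform import Rotation as Ro
def plan(tx,ty,tz,yaw,n):
    o=r.get_obs();p=o["tcp_pos"]*1e3;R=Ro.from_quat(np.roll(o["tcp_rot"],-1)).as_matrix()
    RT=(Ro.from_euler("z",yaw,degrees=True)*Ro.from_euler("x",180,degrees=True)).as_matrix()
    d=np.array([tx,ty,tz])-p; rv=np.degrees(Ro.from_matrix(R.T@RT).as_rotvec())
    print("t",round(o["time_s"],2),"pos",p.round(1),"yaw",np.degrees(np.arctan2(R[1,0],R[0,0])).round(2),"tilt",(R[:2,2]*57.3).round(2),"gap",(o["finger_gap"]*1e3).round(1),"F",o["wrist_force"].round(1))
    print("d world",d.round(1),"tool",(R.T@d).round(1),"rot",rv.round(2))
    for i in range(n):
        Rc=R@Ro.from_rotvec(rv*i/n,degrees=True).as_matrix()
        print((Rc.T@d/n).round(1).tolist(),(rv/n).round(2).tolist())
if __name__=="__main__":
    a=[float(v) for v in sys.argv[1:]]; plan(*a[:4],int(a[4]))
E
python3 go.py 480 -200 220 5 14
```

```text
Traceback (most recent call last):
  File "go.py", line 15, in <module>
    a=[float(v) for v in sys.argv[1:]]; plan(*a[:4],int(a[4]))
                                        ~~~~^^^^^^^^^^^^^^^^^^
  File "go.py", line 9, in plan
    print("t",round(o["time_s"],2),"pos",p.round(1),"yaw",np.degrees(np.arctan2(R[1,0],R[0,0])).round(2),"tilt",(R[:2,2]*57.3).round(2),"gap",(o["finger_gap"]*1e3).round(1),"F",o["wrist_force"].round(1))
                                                                                                                                              ^^^^^^^^^^^^^^^^^^^^^^^^^^^
AttributeError: 'float' object has no attribute 'round'
```

```bash
sed -i 's/(o\["finger_gap"\]\*1e3).round(1)/round(o["finger_gap"]*1e3,1)/' go.py; python3 go.py 480 -200 220 5 10
```

```text
t 0.1 pos [ 247.5 -627.4  230.4] yaw 21.53 tilt [-0.04  0.08] gap 85.2 F [-0.3  0.4  0.9]
d world [232.5 427.4 -10.4] tool [ 373.1 -312.2   10.9] rot [-0.09  0.02 16.53]
[37.3, -31.2, 1.1] [-0.01, 0.0, 1.65]
[36.4, -32.3, 1.1] [-0.01, 0.0, 1.65]
[35.4, -33.3, 1.1] [-0.01, 0.0, 1.65]
[34.5, -34.3, 1.1] [-0.01, 0.0, 1.65]
[33.5, -35.3, 1.1] [-0.01, 0.0, 1.65]
[32.4, -36.3, 1.1] [-0.01, 0.0, 1.65]
[31.4, -37.2, 1.1] [-0.01, 0.0, 1.65]
[30.3, -38.1, 1.1] [-0.01, 0.0, 1.65]
[29.2, -38.9, 1.1] [-0.01, 0.0, 1.65]
[28.0, -39.8, 1.0] [-0.01, 0.0, 1.65]
```

Call:
apply_moves:
  motion:
    - [[37, -31, 1, 0, 0, 1.6, -1], [36, -32, 1, 0, 0, 1.6, -1], [35, -33, 1, 0, 0, 1.6, -1], [34, -34, 1, 0, 0, 1.6, -1], [33, -35, 1, 0, 0, 1.6, -1], [32, -36, 1, 0, 0, 1.6, -1], [31, -37, 1, 0, 0, 1.6, -1], [30, -38, 1, 0, 0, 1.6, -1], [29, -39, 1, 0, 0, 1.6, -1], [28, -40, 1, 0, 0, 1.6, -1]]

```text
time_s: 1.1
tcp_pos: [0.4785, -0.1961, 0.2154]
tcp_rot: [-0.001, 0.999, 0.035, -0.004]
wrist_force: [1.0, -0.3, -0.3]
finger_gap: 0.0854
```

```bash
python3 go.py 456 200 120 -12.5 10
```

```text
t 1.1 pos [ 478.5 -196.1  215.4] yaw 3.99 tilt [-0.42  0.05] gap 85.4 F [ 1.  -0.3 -0.3]
d world [-22.5 396.1 -95.4] tool [   5.8 -396.6   95.8] rot [-1.000e-02  4.300e-01  1.649e+01]
[0.6, -39.7, 9.6] [-0.0, 0.04, 1.65]
[-0.6, -39.7, 9.6] [-0.0, 0.04, 1.65]
[-1.7, -39.6, 9.6] [-0.0, 0.04, 1.65]
[-2.9, -39.6, 9.6] [-0.0, 0.04, 1.65]
[-4.0, -39.5, 9.6] [-0.0, 0.04, 1.65]
[-5.1, -39.3, 9.6] [-0.0, 0.04, 1.65]
[-6.3, -39.2, 9.6] [-0.0, 0.04, 1.65]
[-7.4, -39.0, 9.6] [-0.0, 0.04, 1.65]
[-8.5, -38.7, 9.6] [-0.0, 0.04, 1.65]
[-9.7, -38.5, 9.5] [-0.0, 0.04, 1.65]
```

Tracking is very good.

Call:
apply_moves:
  motion:
    - [[1, -40, 9, 0, 0, 1.6, -1], [-1, -40, 9, 0, 0, 1.6, -1], [-2, -40, 9, 0, 0, 1.6, -1], [-3, -40, 9, 0, 0, 1.6, -1], [-4, -39, 10, 0, 0, 1.6, -1], [-5, -39, 10, 0, 0, 1.6, -1], [-6, -39, 10, 0, 0, 1.6, -1], [-7, -39, 10, 0, 0, 1.6, -1], [-8, -39, 10, 0, 0, 1.6, -1], [-10, -38, 9, 0, 0.4, 1.6, -1]]

```text
time_s: 2.1
tcp_pos: [0.4561, 0.2174, 0.1174]
tcp_rot: [0.0, 0.994, -0.109, 0.002]
wrist_force: [1.2, -1.1, 0.2]
finger_gap: 0.0853
```

```bash
python3 go.py 456 200 6 -12.5 5
```

```text
t 2.1 pos [456.1 217.4 117.4] yaw -12.57 tilt [ 0.18 -0.05] gap 85.3 F [ 1.2 -1.1  0.2]
d world [-1.000e-01 -1.740e+01 -1.114e+02] tool [  3.4  17.  111.5] rot [ 0.01 -0.18 -0.07]
[0.7, 3.4, 22.3] [0.0, -0.04, -0.01]
[0.7, 3.4, 22.3] [0.0, -0.04, -0.01]
[0.7, 3.4, 22.3] [0.0, -0.04, -0.01]
[0.7, 3.4, 22.3] [0.0, -0.04, -0.01]
[0.7, 3.4, 22.3] [0.0, -0.04, -0.01]
```

Call:
apply_moves:
  motion:
    - [[3, 17, 15, 0, 0, 0, -1], [0, 0, 20, 0, 0, 0, -1], [0, 0, 15, 0, 0, 0, -1], [0, 0, 0, 0, 0, 0, -1]]

```text
time_s: 2.5
tcp_pos: [0.4524, 0.2096, 0.0645]
tcp_rot: [-0.001, 0.995, -0.102, 0.001]
wrist_force: [-0.5, -0.8, 0.1]
finger_gap: 0.0854
```

```bash
python3 go.py 456 200 6 -12.5 1
python3 - <<'E'
from station import vision
import cv2
for n,(x,y,w,h) in {"top":(150,160,80,80),"scene":(290,120,90,100)}.items():
    d=vision.grab_frame(n)["frame"][y:y+h,x:x+w]
    cv2.imwrite(f"pics/g1{n}.png",cv2.resize(d,None,fx=6,fy=6,interpolation=cv2.INTER_CUBIC))
E
```

```text
t 2.5 pos [452.4 209.6  64.5] yaw -11.76 tilt [0.08 0.16] gap 85.4 F [-0.5 -0.8  0.1]
d world [  3.6  -9.6 -58.5] tool [ 5.4  8.8 58.5] rot [-0.17 -0.04  0.74]
[5.4, 8.8, 58.5] [-0.17, -0.04, 0.74]
```

View pics/g1scene.png

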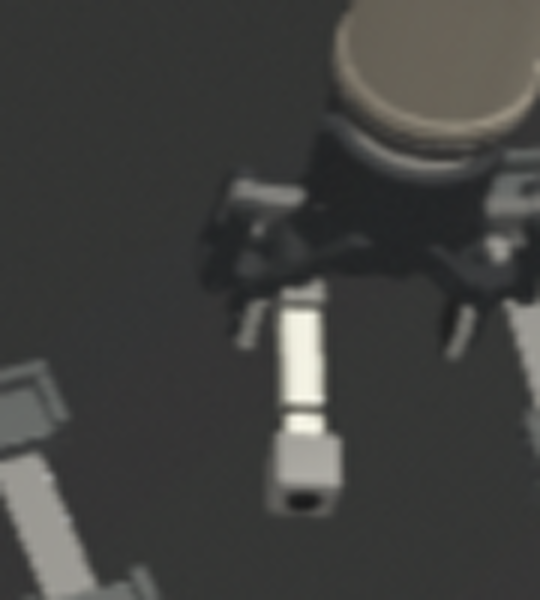

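Call:
apply_moves:
  motion:
    - [[5, 9, 0, 0, 0, 0.7, -1], [0, 0, 0, 0, 0, 0, -1], [0, 0, 0, 0, 0, 0, -1]]

```text
time_s: 2.9
tcp_pos: [0.4586, 0.1995, 0.0684]
tcp_rot: [-0.003, 0.994, -0.11, 0.003]
wrist_force: [0.0, 0.2, 0.1]
finger_gap: 0.0854
```

```bash
python3 go.py 456 200 6 -12.5 1
```

```text
t 2.9 pos [458.6 199.5  68.4] yaw -12.63 tilt [0.42 0.32] gap 85.4 F [0.  0.2 0.1]
d world [ -2.6   0.5 -62.4] tool [-3.   0.5 62.4] rot [-0.4  -0.34 -0.12]
[-3.0, 0.5, 62.4] [-0.4, -0.34, -0.12]
```

Call:
apply_moves:
  motion:
    - [[-2, 0, 18, -0.3, -0.3, 0, -1], [0, 0, 18, 0, 0, 0, -1], [0, 0, 15, 0, 0, 0, -1], [0, 0, 0, 0, 0, 0, -1], [0, 0, 0, 0, 0, 0, -1]]

```text
time_s: 3.4
tcp_pos: [0.4601, 0.2004, 0.0193]
tcp_rot: [-0.003, 0.994, -0.111, 0.003]
wrist_force: [0.3, 0.0, 0.5]
finger_gap: 0.0855
```

```bash
python3 go.py 456 200 6 -12.5 1
```

```text
t 3.4 pos [460.1 200.4  19.3] yaw -12.78 tilt [0.43 0.25] gap 85.5 F [0.3 0.  0.5]
d world [ -4.1  -0.4 -13.3] tool [-4.   1.4 13.3] rot [-0.33 -0.36 -0.28]
[-4.0, 1.4, 13.3] [-0.33, -0.36, -0.28]
```

Call:
apply_moves:
  motion:
    - [[-4, 1, 8, -0.3, -0.4, -0.2, -1], [-1, 0, 5, 0, 0, 0, -1], [0, 0, 0, 0, 0, 0, -1]]

```text
time_s: 3.7
tcp_pos: [0.4558, 0.201, 0.0073]
tcp_rot: [-0.001, 0.994, -0.11, 0.001]
wrist_force: [-0.3, -0.8, 0.8]
finger_gap: 0.0853
```

```bash
python3 go.py 456 200 6 -12.5 1
```

```text
t 3.7 pos [455.8 201.    7.3] yaw -12.59 tilt [0.09 0.1 ] gap 85.3 F [-0.3 -0.8  0.8]
d world [ 0.2 -1.  -1.3] tool [0.4 1.  1.3] rot [-0.12 -0.07 -0.09]
[0.4, 1.0, 1.3] [-0.12, -0.07, -0.09]
```

Call:
apply_moves:
  motion:
    - [[0, 1, 2, 0, 0, 0, 0.3], [0, 0, 0, 0, 0, 0, 0.5], [0, 0, 0, 0, 0, 0, 1], [0, 0, 0, 0, 0, 0, 1], [0, 0, 0, 0, 0, 0, 1], [0, 0, 0, 0, 0, 0, 1], [0, 0, 0, 0, 0, 0, 1], [0, 0, 0, 0, 0, 0, 1]]

```text
time_s: 4.5
tcp_pos: [0.456, 0.2002, 0.0059]
tcp_rot: [-0.001, 0.994, -0.11, 0.001]
wrist_force: [0.5, 0.5, 0.5]
finger_gap: 0.0143
```

```bash
python3 go.py 456 200 6 -12.5 1;python3 - <<'E'
from station import vision
import cv2,numpy as np
o=[]
for n,(x,y,w,h) in {"top":(150,160,65,90),"scene":(300,120,65,90)}.items():
    d=vision.grab_frame(n)["frame"][y:y+h,x:x+w]
    o.append(cv2.resize(d,None,fx=6,fy=6,interpolation=cv2.INTER_CUBIC))
cv2.imwrite(f"pics/g2.png",np.hstack(o))
E
```

```text
t 4.5 pos [456.  200.2   5.9] yaw -12.6 tilt [0.15 0.13] gap 14.3 F [0.5 0.5 0.5]
d world [ 0.  -0.2  0.1] tool [ 0.1  0.2 -0.1] rot [-0.16 -0.12 -0.1 ]
[0.1, 0.2, -0.1] [-0.16, -0.12, -0.1]
```

View pics/g2.png

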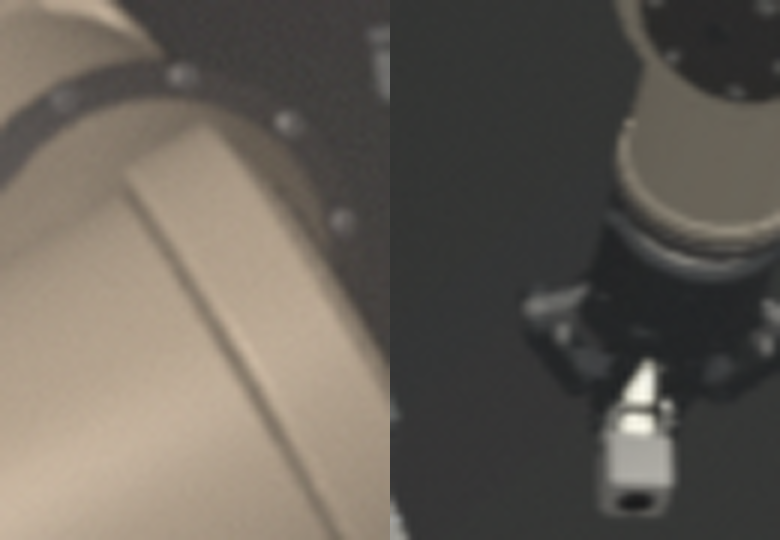

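Call:
apply_moves:
  motion:
    - [[0, 0, -5, 0, 0, 0, 1], [0, 0, -10, 0, 0, 0, 1], [0, 0, -15, 0, 0, 0, 1], [0, 0, -20, 0, 0, 0, 1], [0, 0, -20, 0, 0, 0, 1], [0, 0, -15, 0, 0, 0, 1], [0, 0, -8, 0, 0, 0, 1]]

```text
time_s: 5.3
tcp_pos: [0.4538, 0.199, 0.104]
tcp_rot: [-0.0, 0.994, -0.109, -0.001]
wrist_force: [-0.5, -0.9, -2.6]
finger_gap: 0.0144
```

```bash
python3 go.py 507.5 70.5 95 7.4 8;python3 - <<'E'
from station import vision
import cv2,numpy as np
o=[]
for n,(x,y,w,h) in {"scene":(300,120,65,90)}.items():
    d=vision.grab_frame(n)["frame"][y:y+h,x:x+w]
    o.append(cv2.resize(d,None,fx=6,fy=6,interpolation=cv2.INTER_CUBIC))
cv2.imwrite(f"pics/g3.png",np.hstack(o))
E
```

```text
t 5.3 pos [453.8 199.  104. ] yaw -12.57 tilt [-0.06  0.02] gap 14.4 F [-0.5 -0.9 -2.6]
d world [  53.7 -128.5   -9. ] tool [ 80.4 113.7   8.9] rot [-1.000e-02  6.000e-02 -1.997e+01]
[10.0, 14.2, 1.1] [-0.0, 0.01, -2.5]
[9.4, 14.6, 1.1] [-0.0, 0.01, -2.5]
[8.8, 15.0, 1.1] [-0.0, 0.01, -2.5]
[8.1, 15.4, 1.1] [-0.0, 0.01, -2.5]
[7.4, 15.7, 1.1] [-0.0, 0.01, -2.5]
[6.7, 16.0, 1.1] [-0.0, 0.01, -2.5]
[6.0, 16.3, 1.1] [-0.0, 0.01, -2.5]
[5.3, 16.6, 1.1] [-0.0, 0.01, -2.5]
```

View pics/g3.png

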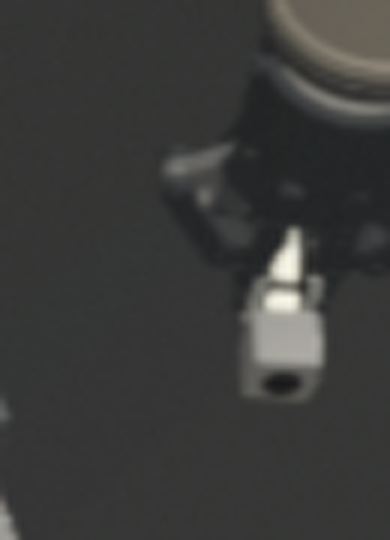

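Call:
apply_moves:
  motion:
    - [[10, 14, 1, 0, 0, -2.5, 1], [9, 15, 1, 0, 0, -2.5, 1], [9, 15, 1, 0, 0, -2.5, 1], [8, 15, 1, 0, 0, -2.5, 1], [7, 16, 1, 0, 0, -2.5, 1], [7, 16, 1, 0, 0, -2.5, 1], [5, 12, 1, 0, 0, -2.5, 1], [3, 6, 1, 0, 0, -2, 1], [0, 0, 0, 0, 0, 0, 1], [0, 0, 0, 0, 0, 0, 1]]

```text
time_s: 6.35
tcp_pos: [0.5021, 0.081, 0.0938]
tcp_rot: [-0.0, 0.998, 0.068, -0.003]
wrist_force: [-1.0, -0.2, -1.7]
finger_gap: 0.0147
```

```bash
python3 go.py 507.5 70.5 95 7.4 1; python3 -c "
from station import r;print(r.get_obs()['moment'])"
```

```text
t 6.35 pos [502.1  81.   93.8] yaw 7.77 tilt [-0.3  0. ] gap 14.7 F [-1.  -0.2 -1.7]
d world [  5.4 -10.5   1.2] tool [ 3.9 11.2 -1.2] rot [-0.04  0.3   0.37]
[3.9, 11.2, -1.2] [-0.04, 0.3, 0.37]
[-0.01407014 -0.03251601 -0.00845915]
```

Call:
apply_moves:
  motion:
    - [[4, 11, 5, 0, 0.3, 0.4, 1], [0, 0, 12, 0, 0, 0, 1], [0, 0, 12, 0, 0, 0, 1], [0, 0, 0, 0, 0, 0, 1]]

```text
time_s: 6.75
tcp_pos: [0.507, 0.071, 0.0619]
tcp_rot: [-0.0, 0.998, 0.064, -0.0]
wrist_force: [-1.0, -0.2, -2.0]
finger_gap: 0.0143
```

```bash
cat > look.py <<'E'
import sys,cv2,numpy as np,pickle
from station import vision
from ov import *
# look name x y w h(scene) x y w h(top) s [kind px py yawdeg z0]
def look(name,ws,wt,s,items=[]):
    o=[]
    for n,w in(("scene",ws),("top",wt)):
        if w is None: continue
        d=vision.grab_frame(n)
        raw=cv2.resize(d["frame"][w[1]:w[1]+w[3],w[0]:w[0]+w[2]],None,fx=s,fy=s,interpolation=cv2.INTER_CUBIC)
        o.append(cv2.convertScaleAbs(raw,alpha=1.3))
        for k,p,z in items: o.append(draw(d,k,p,*w,s,"",z))
    H=max(i.shape[0] for i in o)
    cv2.imwrite(f"pics/{name}.png",np.hstack([cv2.copyMakeBorder(i,0,H-i.shape[0],0,3,0) for i in o]))
E
python3 go.py 507.5 70.5 26 7.4 1; python3 -c "
from look import look
look('h1',(265,165,65,80),None,6,[('p_short',(.5075,.0705,.13),.05)])"
```

```text
t 6.75 pos [507.   71.   61.9] yaw 7.36 tilt [-0.02  0.05] gap 14.3 F [-1.  -0.2 -2. ]
d world [  0.5  -0.5 -35.9] tool [ 0.4  0.6 35.9] rot [-0.05  0.01 -0.04]
[0.4, 0.6, 35.9] [-0.05, 0.01, -0.04]
```

View pics/h1.png

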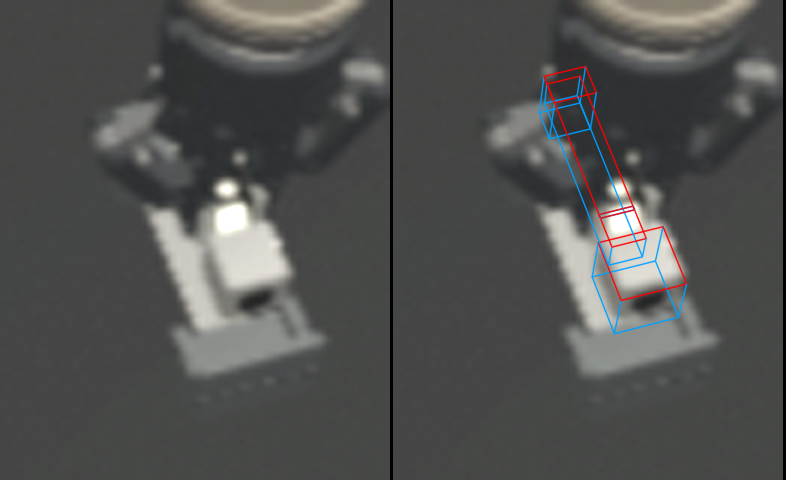

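Call:
apply_moves:
  motion:
    - [[0, 1, 10, 0, 0, 0, 1], [0, 0, 10, 0, 0, 0, 1], [0, 0, 6, 0, 0, 0, 1], [0, 0, 3, 0, 0, 0, 1], [0, 0, 0, 0, 0, 0, 1]]

```text
time_s: 7.3
tcp_pos: [0.5074, 0.0713, 0.0308]
tcp_rot: [-0.001, 0.998, 0.065, 0.0]
wrist_force: [0.3, 0.1, -1.6]
finger_gap: 0.0151
```

```bash
python3 go.py 507.5 70.5 26 7.4 1
```

```text
t 7.3 pos [507.4  71.3  30.8] yaw 7.45 tilt [0.   0.09] gap 15.1 F [ 0.3  0.1 -1.6]
d world [ 0.1 -0.8 -4.8] tool [0.  0.8 4.8] rot [-0.09 -0.01  0.05]
[0.0, 0.8, 4.8] [-0.09, -0.01, 0.05]
```

Call:
apply_moves:
  motion:
    - [[0, 1, 2, 0, 0, 0, 1], [0, 0, 2, 0, 0, 0, 1], [0, 0, 1, 0, 0, 0, 1], [0, 0, 0, 0, 0, 0, 1]]

```text
time_s: 7.7
tcp_pos: [0.5082, 0.0704, 0.026]
tcp_rot: [-0.001, 0.998, 0.065, 0.001]
wrist_force: [0.1, 0.5, -2.9]
finger_gap: 0.0147
```

```bash
python3 go.py 507.5 70.5 26 7.4 1; python3 -c "
from look import look
look('h2',(265,165,65,80),None,6,[('p_short',(.5075,.0705,.13),.02)])"
```

```text
t 7.7 pos [508.2  70.4  26. ] yaw 7.44 tilt [0.09 0.11] gap 14.7 F [ 0.1  0.5 -2.9]
d world [-0.7  0.1 -0. ] tool [-0.7 -0.2  0. ] rot [-0.1  -0.1   0.04]
[-0.7, -0.2, 0.0] [-0.1, -0.1, 0.04]
```

View pics/h2.png

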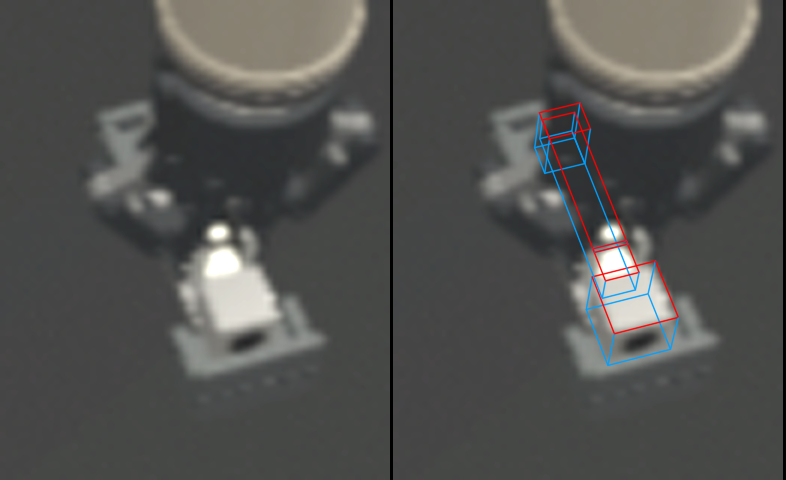

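Call:
apply_moves:
  motion:
    - [[-1, 0, 1, 0, 0, 0, 1], [0, 0, 1, 0, 0, 0, 1], [0, 0, 0, 0, 0, 0, 1]]

```text
time_s: 8.05
tcp_pos: [0.5083, 0.0704, 0.0263]
tcp_rot: [-0.001, 0.998, 0.065, 0.002]
wrist_force: [0.1, 0.4, -2.0]
finger_gap: 0.0145
```

```bash
python3 go.py 507.5 70.5 26 7.4 1
```

```text
t 8.05 pos [508.3  70.4  26.3] yaw 7.44 tilt [0.23 0.08] gap 14.5 F [ 0.1  0.4 -2. ]
d world [-0.8  0.1 -0.3] tool [-0.8 -0.2  0.3] rot [-0.05 -0.24  0.04]
[-0.8, -0.2, 0.3] [-0.05, -0.24, 0.04]
```

Call:
apply_moves:
  motion:
    - [[-1, 0, 2, 0, -0.2, 0, 1], [-1, 0, 2, 0, 0, 0, 1], [0, 0, 1, 0, 0, 0, 1]]

```text
time_s: 8.35
tcp_pos: [0.5083, 0.0705, 0.0259]
tcp_rot: [0.0, 0.998, 0.065, 0.002]
wrist_force: [-3.4, -1.2, 4.2]
finger_gap: 0.0141
```

```bash
python3 go.py 507.5 70.5 26 7.4 1
```

```text
t 8.35 pos [508.3  70.5  25.9] yaw 7.42 tilt [ 0.27 -0.01] gap 14.1 F [-3.4 -1.2  4.2]
d world [-0.8  0.   0.1] tool [-0.8 -0.2 -0.1] rot [ 0.05 -0.27  0.02]
[-0.8, -0.2, -0.1] [0.05, -0.27, 0.02]
```

Seated: the force has switched to support (+4 N). Release.

Call:
apply_moves:
  motion:
    - [[0, 0, 0, 0, 0, 0, 0.5], [0, 0, 0, 0, 0, 0, 0.2], [0, 0, 0, 0, 0, 0, 0], [0, 0, 0, 0, 0, 0, 0], [0, 0, 0, 0, 0, 0, 0], [0, 0, -10, 0, 0, 0, 0], [0, 0, -20, 0, 0, 0, 0], [0, 0, -30, 0, 0, 0, 0], [0, 0, -30, 0, 0, 0, 0], [0, 0, -20, 0, 0, 0, 0]]

```text
time_s: 9.35
tcp_pos: [0.5059, 0.0704, 0.1388]
tcp_rot: [0.0, 0.998, 0.065, -0.001]
wrist_force: [0.2, -0.3, 0.7]
finger_gap: 0.0431
```

```bash
python3 go.py 532 -327 100 -4.9 10; python3 -c "
from look import look
look('h3',(265,165,65,80),None,6,[('p_short',(.5075,.0705,.13),.02)])"
```

```text
t 9.35 pos [505.9  70.4 138.8] yaw 7.47 tilt [-0.06 -0.02] gap 43.1 F [ 0.2 -0.3  0.7]
d world [  26.1 -397.4  -38.8] tool [-25.7 397.4  38.8] rot [1.000e-02 6.000e-02 1.237e+01]
[-2.6, 39.7, 3.9] [0.0, 0.01, 1.24]
[-1.7, 39.8, 3.9] [0.0, 0.01, 1.24]
[-0.9, 39.8, 3.9] [0.0, 0.01, 1.24]
[0.0, 39.8, 3.9] [0.0, 0.01, 1.24]
[0.9, 39.8, 3.9] [0.0, 0.01, 1.24]
[1.7, 39.8, 3.9] [0.0, 0.01, 1.24]
[2.6, 39.7, 3.9] [0.0, 0.01, 1.24]
[3.4, 39.7, 3.9] [0.0, 0.01, 1.24]
[4.3, 39.6, 3.9] [0.0, 0.01, 1.24]
[5.1, 39.5, 3.9] [0.0, 0.01, 1.24]
```

View pics/h3.png

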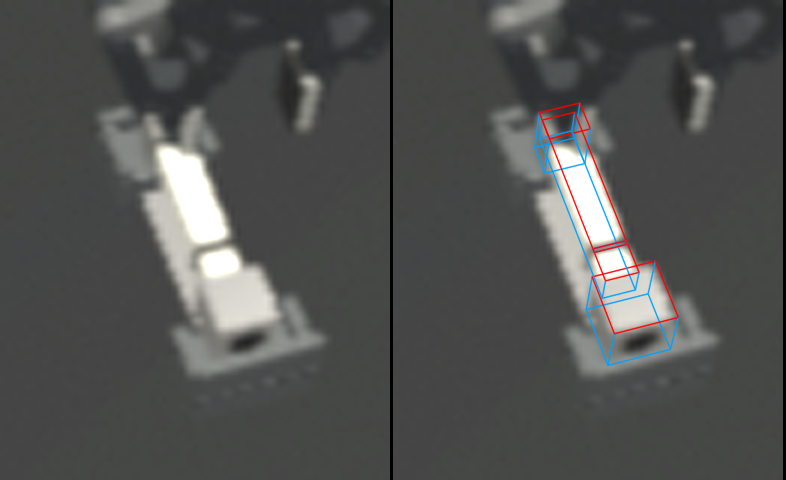

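Call:
apply_moves:
  motion:
    - [[-2, 30, 4, 0, 0, 1.2, -1], [-2, 40, 4, 0, 0, 1.2, -1], [-1, 40, 4, 0, 0, 1.2, -1], [0, 40, 4, 0, 0, 1.2, -1], [1, 40, 4, 0, 0, 1.2, -1], [2, 40, 4, 0, 0, 1.2, -1], [3, 40, 4, 0, 0, 1.2, -1], [3, 40, 4, 0, 0, 1.2, -1], [4, 35, 4, 0, 0, 1.2, -1], [5, 20, 4, 0, 0, 1.2, -1]]

```text
time_s: 10.4
tcp_pos: [0.5404, -0.3026, 0.1087]
tcp_rot: [-0.002, 0.999, -0.038, 0.008]
wrist_force: [-0.4, -0.1, -0.3]
finger_gap: 0.0852
```

```bash
python3 go.py 532 -327 60 -4.9 3; python3 -c "
from look import look
look('h4',(265,165,65,80),(205,150,40,70),6,[('p_short',(.508,.0705,.13),.02)])"
```

```text
t 10.4 pos [ 540.4 -302.6  108.7] yaw -4.38 tilt [0.96 0.15] gap 85.2 F [-0.4 -0.1 -0.3]
d world [ -8.4 -24.4 -48.7] tool [-7.3 25.2 48.5] rot [-0.23 -0.94  0.52]
[-2.4, 8.4, 16.2] [-0.08, -0.31, 0.17]
[-2.3, 8.4, 16.2] [-0.08, -0.31, 0.17]
[-2.2, 8.4, 16.2] [-0.08, -0.31, 0.17]
```

View pics/h4.png

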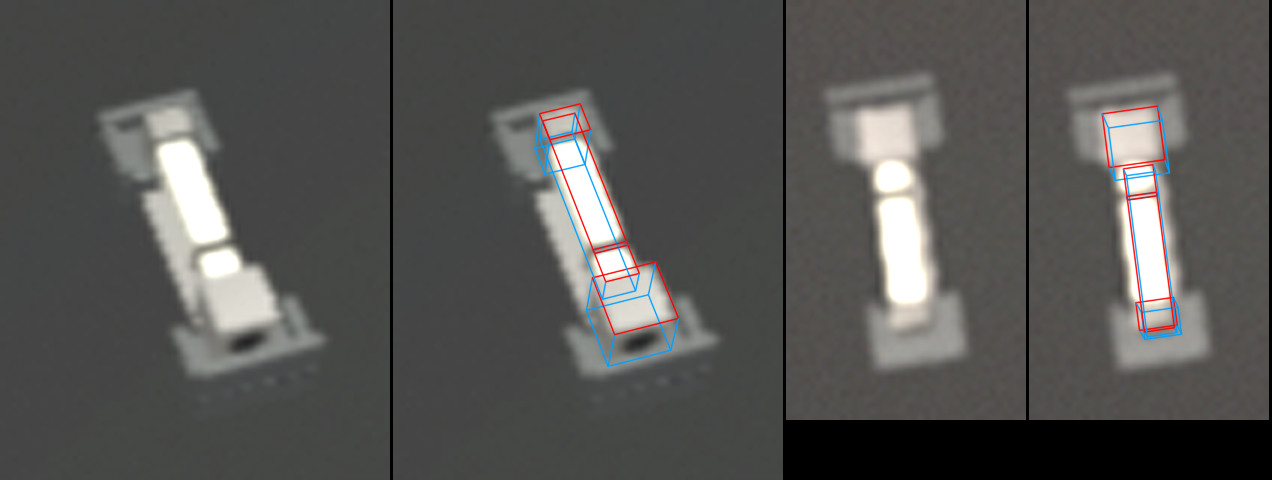

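Call:
apply_moves:
  motion:
    - [[-4, 12, 15, -0.2, -0.9, 0.5, -1], [-2, 12, 18, 0, 0, 0, -1], [0, 0, 12, 0, 0, 0, -1], [0, 0, 0, 0, 0, 0, -1], [0, 0, 0, 0, 0, 0, -1]]

```text
time_s: 11.0
tcp_pos: [0.5312, -0.3246, 0.0583]
tcp_rot: [-0.002, 0.999, -0.042, -0.002]
wrist_force: [0.6, -0.8, 0.3]
finger_gap: 0.0855
```

```bash
python3 go.py 532 -327 6 -4.9 1
```

```text
t 11.0 pos [ 531.2 -324.6   58.3] yaw -4.78 tilt [-0.18  0.18] gap 85.5 F [ 0.6 -0.8  0.3]
d world [  0.8  -2.4 -52.3] tool [ 1.2  2.5 52.3] rot [-0.16  0.2   0.12]
[1.2, 2.5, 52.3] [-0.16, 0.2, 0.12]
```

Call:
apply_moves:
  motion:
    - [[1, 2, 18, 0, 0, 0, -1], [0, 0, 18, 0, 0, 0, -1], [0, 0, 8, 0, 0, 0, -1], [0, 0, 3, 0, 0, 0, -1], [0, 0, 0, 0, 0, 0, -1]]

```text
time_s: 11.5
tcp_pos: [0.5336, -0.3243, 0.0087]
tcp_rot: [-0.002, 0.999, -0.04, -0.001]
wrist_force: [0.8, 0.4, 0.7]
finger_gap: 0.0853
```

```bash
python3 go.py 532 -327 6 -4.9 1; python3 -c "
from look import look
look('m1',(130,180,60,90),(320,140,50,70),6)"
```

```text
t 11.5 pos [ 533.6 -324.3    8.7] yaw -4.55 tilt [-0.08  0.21] gap 85.3 F [0.8 0.4 0.7]
d world [-1.6 -2.7 -2.7] tool [-1.4  2.8  2.7] rot [-0.21  0.09  0.35]
[-1.4, 2.8, 2.7] [-0.21, 0.09, 0.35]
```

View pics/m1.png

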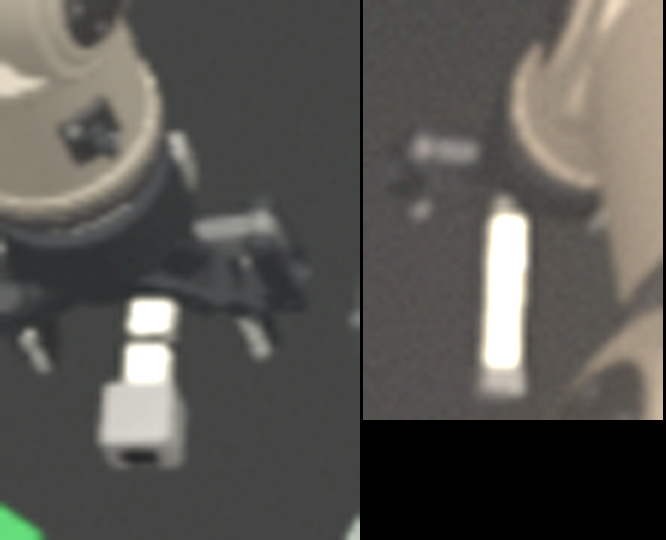

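Call:
apply_moves:
  motion:
    - [[-2, 3, 3, -0.2, 0, 0.3, -1], [-1, 0, 1, 0, 0, 0, 0.3], [0, 0, 0, 0, 0, 0, 0.5], [0, 0, 0, 0, 0, 0, 1], [0, 0, 0, 0, 0, 0, 1], [0, 0, 0, 0, 0, 0, 1], [0, 0, 0, 0, 0, 0, 1], [0, 0, 0, 0, 0, 0, 1], [0, 0, 0, 0, 0, 0, 1]]

```text
time_s: 12.5
tcp_pos: [0.5318, -0.3287, 0.0076]
tcp_rot: [0.001, 0.999, -0.043, 0.001]
wrist_force: [-0.4, -0.8, 0.5]
finger_gap: 0.0145
```

```bash
python3 go.py 532 -327 6 -4.9 1; python3 -c "
from look import look
look('m2',(130,180,60,90),None,6)"
```

```text
t 12.5 pos [ 531.8 -328.7    7.6] yaw -4.93 tilt [ 0.16 -0.15] gap 14.5 F [-0.4 -0.8  0.5]
d world [ 0.2  1.7 -1.6] tool [ 0.  -1.7  1.6] rot [ 0.14 -0.17 -0.04]
[0.0, -1.7, 1.6] [0.14, -0.17, -0.04]
```

View pics/m2.png

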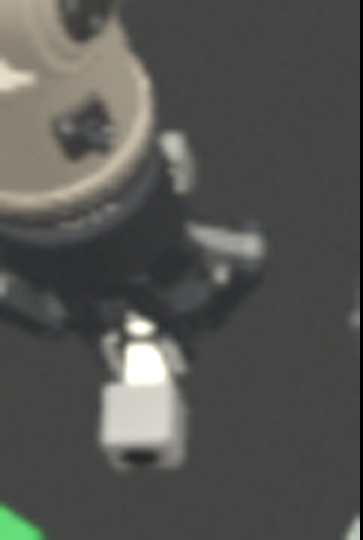

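Call:
apply_moves:
  motion:
    - [[0, 0, -5, 0, 0, 0, 1], [0, 0, -10, 0, 0, 0, 1], [0, 0, -15, 0, 0, 0, 1], [0, 0, -20, 0, 0, 0, 1], [0, 0, -20, 0, 0, 0, 1], [0, 0, -20, 0, 0, 0, 1], [0, 0, -15, 0, 0, 0, 1], [0, 0, -8, 0, 0, 0, 1]]

```text
time_s: 13.35
tcp_pos: [0.5295, -0.3272, 0.1286]
tcp_rot: [0.0, 0.999, -0.043, -0.0]
wrist_force: [0.3, -0.6, -3.1]
finger_gap: 0.0146
```

```bash
python3 go.py 442.5 331 125 -3.5 3; python3 -c "
from look import look
look('m3',(130,160,60,90),None,6)"
```

```text
t 13.35 pos [ 529.5 -327.2  128.6] yaw -4.9 tilt [-0.03 -0.05] gap 14.6 F [ 0.3 -0.6 -3.1]
d world [-87.  658.2  -3.6] tool [-142.9 -648.4    3.1] rot [ 0.05  0.02 -1.4 ]
[-47.6, -216.1, 1.0] [0.02, 0.01, -0.47]
[-45.9, -216.5, 1.1] [0.02, 0.01, -0.47]
[-44.1, -216.9, 1.1] [0.02, 0.01, -0.47]
```

View pics/m3.png

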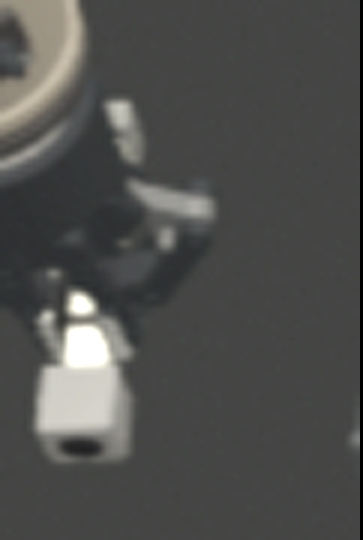

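Call:
apply_moves:
  motion:
    - [[-3, -12, 0, 0, 0, 0, 1], [-5, -22, 0, 0, 0, 0, 1], [-7, -32, 0, 0, 0, 0, 1], [-8, -36, 0, 0, 0, 0, 1], [-8, -36, 0, 0, 0, 0, 1], [-8, -36, 0, 0, 0, 0, 1], [-8, -36, 0, 0, 0, 0, 1], [-8, -36, 0, 0, 0, 0, 1], [-8, -36, 0, 0, 0, 0, 1], [-8, -36, 0, 0, 0, 0, 1]]

```text
time_s: 14.4
tcp_pos: [0.4767, 0.0087, 0.1236]
tcp_rot: [0.001, 0.999, -0.046, -0.005]
wrist_force: [0.5, 0.3, -3.4]
finger_gap: 0.0142
```

```bash
python3 go.py 442.5 331 125 -3.5 10
```

```text
t 14.4 pos [476.7   8.7 123.6] yaw -5.27 tilt [-0.55 -0.07] gap 14.2 F [ 0.5  0.3 -3.4]
d world [-34.2 322.3   1.4] tool [ -63.7 -317.8   -1.5] rot [ 0.12  0.55 -1.77]
[-6.4, -31.8, -0.1] [0.01, 0.05, -0.18]
[-6.3, -31.8, -0.1] [0.01, 0.05, -0.18]
[-6.2, -31.8, -0.1] [0.01, 0.05, -0.18]
[-6.1, -31.8, -0.1] [0.01, 0.05, -0.18]
[-6.0, -31.9, -0.1] [0.01, 0.05, -0.18]
[-5.9, -31.9, -0.1] [0.01, 0.05, -0.18]
[-5.8, -31.9, -0.1] [0.01, 0.05, -0.18]
[-5.7, -31.9, -0.1] [0.01, 0.05, -0.18]
[-5.6, -31.9, -0.1] [0.01, 0.05, -0.18]
[-5.5, -31.9, -0.1] [0.01, 0.05, -0.18]
```

Call:
apply_moves:
  motion:
    - [[-7, -36, 0, 0, 0.2, -0.2, 1], [-7, -36, 0, 0, 0.2, -0.2, 1], [-7, -36, 0, 0, 0.1, -0.2, 1], [-7, -36, 0, 0, 0.1, -0.2, 1], [-7, -36, 0, 0, 0, -0.2, 1], [-7, -36, 0, 0, 0, -0.2, 1], [-7, -34, 0, 0, 0, -0.2, 1], [-5, -28, 0, 0, 0, -0.2, 1], [-4, -18, 0, 0, 0, -0.2, 1], [-2, -10, 0, 0, 0, 0, 1]]

```text
time_s: 15.4
tcp_pos: [0.42, 0.3379, 0.1169]
tcp_rot: [0.003, 1.0, -0.022, -0.007]
wrist_force: [1.3, 0.5, -3.2]
finger_gap: 0.0144
```

```bash
python3 go.py 442.5 331 75 -3.5 4
```

```text
t 15.4 pos [420.  337.9 116.9] yaw -2.54 tilt [-0.75 -0.27] gap 14.4 F [ 1.3  0.5 -3.2]
d world [ 22.5  -6.9 -41.9] tool [23.4  5.7 41.6] rot [0.31 0.74 0.96]
[5.8, 1.4, 10.4] [0.08, 0.18, 0.24]
[5.8, 1.4, 10.4] [0.08, 0.18, 0.24]
[5.8, 1.4, 10.4] [0.08, 0.18, 0.24]
[5.8, 1.4, 10.5] [0.08, 0.18, 0.24]
```

Call:
apply_moves:
  motion:
    - [[10, 2, 0, 0.1, 0.4, 0.3, 1], [10, 2, 0, 0.1, 0.3, 0.3, 1], [3, 1, 10, 0.1, 0, 0.3, 1], [0, 0, 15, 0, 0, 0, 1], [0, 0, 10, 0, 0, 0, 1], [0, 0, 0, 0, 0, 0, 1]]

```text
time_s: 16.0
tcp_pos: [0.4442, 0.326, 0.0774]
tcp_rot: [0.002, 0.999, -0.033, -0.001]
wrist_force: [0.1, -1.0, -3.1]
finger_gap: 0.0145
```

```bash
python3 go.py 442.5 331 27.5 -3.5 1; python3 -c "
from look import look
look('m4',(360,130,60,80),None,6,[('p_med',(.4425,.331,-.06),.068)])"
```

```text
t 16.0 pos [444.2 326.   77.4] yaw -3.8 tilt [-0.11 -0.27] gap 14.5 F [ 0.1 -1.  -3.1]
d world [ -1.7   5.  -49.9] tool [-2.  -5.1 49.9] rot [ 0.28  0.1  -0.3 ]
[-2.0, -5.1, 49.9] [0.28, 0.1, -0.3]
```

View pics/m4.png

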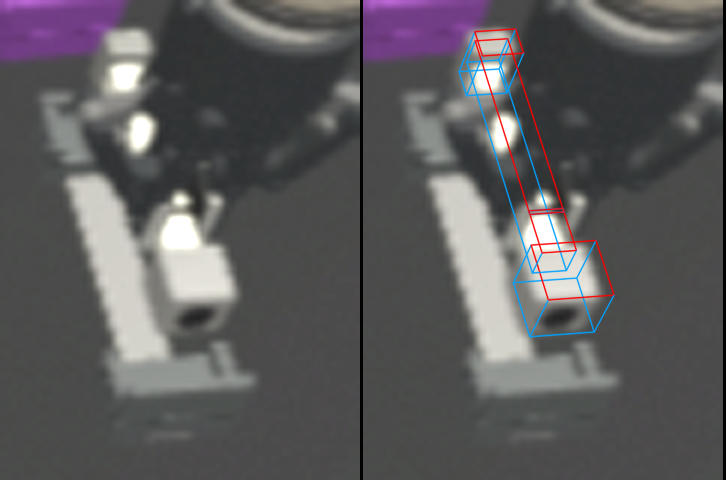

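Call:
apply_moves:
  motion:
    - [[-2, -5, 8, 0.3, 0, -0.3, 1], [0, 0, 12, 0, 0, 0, 1], [0, 0, 10, 0, 0, 0, 1], [0, 0, 6, 0, 0, 0, 1], [0, 0, 0, 0, 0, 0, 1]]

```text
time_s: 16.55
tcp_pos: [0.4431, 0.3321, 0.0396]
tcp_rot: [-0.001, 1.0, -0.03, -0.0]
wrist_force: [-0.5, -0.1, -3.4]
finger_gap: 0.0141
```

```bash
python3 go.py 442.5 331 27.5 -3.5 1; python3 -c "
from look import look
look('m5',(360,130,60,80),None,6,[('p_med',(.4425,.331,-.06),.033)])"
```

```text
t 16.55 pos [443.1 332.1  39.6] yaw -3.49 tilt [-0.01  0.13] gap 14.1 F [-0.5 -0.1 -3.4]
d world [ -0.6  -1.1 -12.1] tool [-0.5  1.1 12.1] rot [-0.13  0.02  0.01]
[-0.5, 1.1, 12.1] [-0.13, 0.02, 0.01]
```

View pics/m5.png

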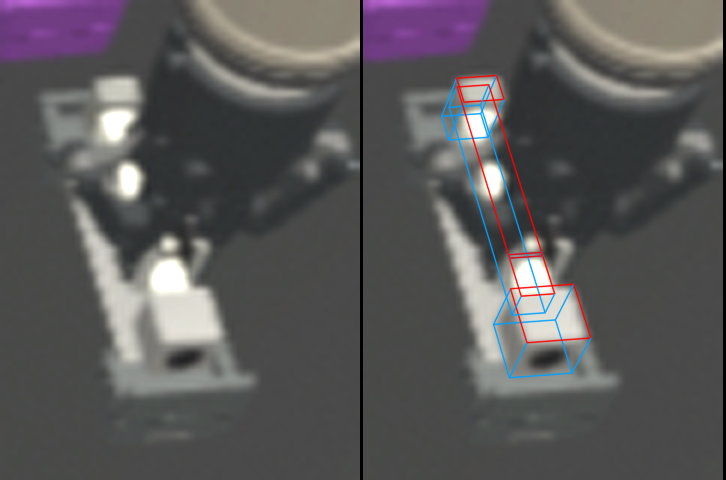

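Call:
apply_moves:
  motion:
    - [[-1, 1, 6, 0, 0, 0, 1], [0, 0, 4, 0, 0, 0, 1], [0, 0, 2, 0, 0, 0, 1], [0, 0, 0, 0, 0, 0, 1]]

```text
time_s: 17.0
tcp_pos: [0.4427, 0.3319, 0.0278]
tcp_rot: [-0.002, 1.0, -0.03, 0.001]
wrist_force: [-0.1, -0.5, -2.7]
finger_gap: 0.0146
```

```bash
python3 go.py 442.5 331 27.5 -3.5 1
```

```text
t 17.0 pos [442.7 331.9  27.8] yaw -3.49 tilt [0.09 0.21] gap 14.6 F [-0.1 -0.5 -2.7]
d world [-0.2 -0.9 -0.3] tool [-0.1  0.9  0.2] rot [-0.22 -0.08  0.01]
[-0.1, 0.9, 0.2] [-0.22, -0.08, 0.01]
```

Call:
apply_moves:
  motion:
    - [[0, 1, 2, -0.2, 0, 0, 1], [0, 0, 2, 0, 0, 0, 1], [0, 0, 1, 0, 0, 0, 1]]

```text
time_s: 17.3
tcp_pos: [0.4428, 0.3319, 0.0276]
tcp_rot: [0.0, 1.0, -0.03, 0.002]
wrist_force: [-0.2, -0.5, -2.8]
finger_gap: 0.0142
```

```bash
python3 go.py 442.5 331 27.5 -3.5 1
```

```text
t 17.3 pos [442.8 331.9  27.6] yaw -3.48 tilt [ 0.2  -0.03] gap 14.2 F [-0.2 -0.5 -2.8]
d world [-0.3 -0.9 -0.1] tool [-0.2  0.9  0.1] rot [ 0.02 -0.2   0.02]
[-0.2, 0.9, 0.1] [0.02, -0.2, 0.02]
```

Call:
apply_moves:
  motion:
    - [[0, 1, 2, 0, 0, 0, 1], [0, 0, 2, 0, 0, 0, 1], [0, 0, 2, 0, 0, 0, 1]]

```text
time_s: 17.6
tcp_pos: [0.4429, 0.332, 0.0275]
tcp_rot: [0.0, 1.0, -0.03, 0.003]
wrist_force: [-5.7, -5.8, 19.9]
finger_gap: 0.014
```

```bash
python3 go.py 442.5 331 27.5 -3.5 1; python3 -c "
from look import look
look('m6',(360,130,60,80),None,6,[('p_med',(.4425,.331,-.06),.02)])"
```

```text
t 17.6 pos [442.9 332.   27.5] yaw -3.47 tilt [ 0.35 -0.06] gap 14.0 F [-5.7 -5.8 19.9]
d world [-0.4 -1.   0. ] tool [-0.3  1.  -0. ] rot [ 0.04 -0.35  0.03]
[-0.3, 1.0, -0.0] [0.04, -0.35, 0.03]
```

View pics/m6.png

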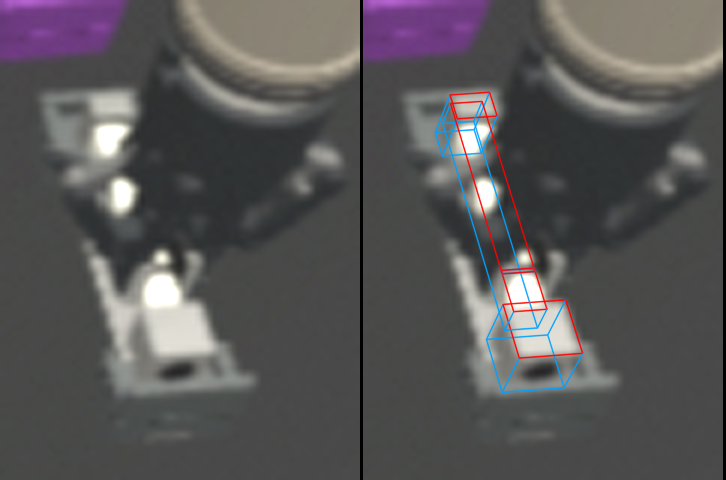

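Call:
apply_moves:
  motion:
    - [[0, 0, -2, 0, 0, 0, 1], [0, 0, 0, 0, 0, 0, 0.5], [0, 0, 0, 0, 0, 0, 0.2], [0, 0, 0, 0, 0, 0, 0], [0, 0, 0, 0, 0, 0, 0], [0, 0, -10, 0, 0, 0, 0], [0, 0, -20, 0, 0, 0, 0], [0, 0, -30, 0, 0, 0, 0], [0, 0, -30, 0, 0, 0, 0], [0, 0, -20, 0, 0, 0, 0]]

```text
time_s: 18.65
tcp_pos: [0.4415, 0.3319, 0.1434]
tcp_rot: [0.001, 1.0, -0.03, 0.002]
wrist_force: [-1.3, 0.4, -0.2]
finger_gap: 0.0424
```

```bash
python3 go.py 500 130 130 0 6; python3 -c "
from look import look
look('m7',(360,130,60,80),None,6,[('p_med',(.4425,.331,-.06),.02)])"
```

```text
t 18.65 pos [441.5 331.9 143.4] yaw -3.43 tilt [ 0.2  -0.13] gap 42.4 F [-1.3  0.4 -0.2]
d world [  58.5 -201.9  -13.4] tool [ 70.5 198.   14.1] rot [ 0.12 -0.21 -3.43]
[11.7, 33.0, 2.3] [0.02, -0.03, -0.57]
[11.4, 33.1, 2.3] [0.02, -0.03, -0.57]
[11.1, 33.2, 2.3] [0.02, -0.03, -0.57]
[10.8, 33.3, 2.3] [0.02, -0.03, -0.57]
[10.4, 33.4, 2.3] [0.02, -0.03, -0.57]
[10.1, 33.5, 2.3] [0.02, -0.03, -0.57]
```

View pics/m7.png

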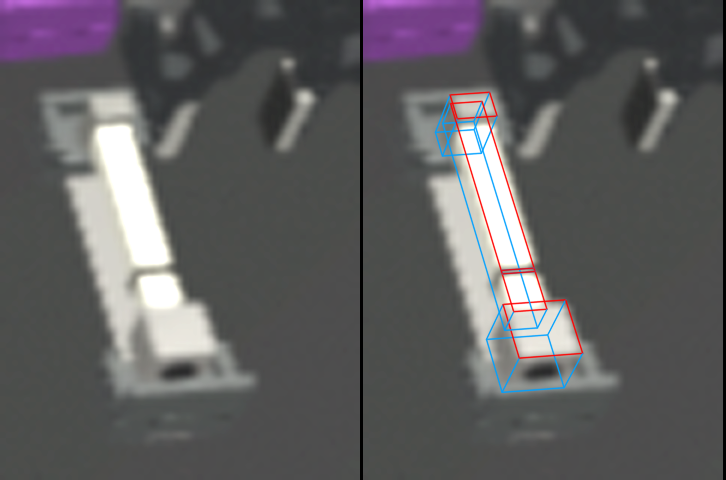

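Call:
apply_moves:
  motion:
    - [[10, 25, 2, 0, 0, -0.6, -1], [12, 33, 2, 0, 0, -0.6, -1], [11, 35, 2, 0, 0, -0.6, -1], [11, 36, 2, 0, 0, -0.6, -1], [10, 36, 2, 0, 0, -0.6, -1], [10, 36, 2, 0, 0, -0.6, -1], [10, 36, 2, 0, 0, -0.6, -1], [9, 36, 2, 0, 0, -0.6, -1], [6, 30, 2, 0, 0, -0.6, -1], [5, 25, 2, 0, 0, -0.6, -1]]

```text
time_s: 19.7
tcp_pos: [0.5389, -0.0002, 0.1331]
tcp_rot: [-0.005, 0.999, 0.03, 0.009]
wrist_force: [-0.2, -0.2, -0.2]
finger_gap: 0.0853
```

```bash
python3 go.py 535 -70 60 3.2 3;  python3 -c "
from look import look
look('m8',(360,130,60,80),(125,170,40,80),6,[('p_med',(.4425,.331,-.06),.02)])"
```

```text
t 19.7 pos [ 5.389e+02 -2.000e-01  1.331e+02] yaw 3.45 tilt [1.03 0.56] gap 85.3 F [-0.2 -0.2 -0.2]
d world [ -3.9 -69.8 -73.1] tool [-9.5 70.1 72.4] rot [-0.5  -1.06  0.25]
[-3.2, 23.4, 24.1] [-0.17, -0.35, 0.08]
[-3.0, 23.3, 24.2] [-0.17, -0.35, 0.08]
[-2.8, 23.2, 24.3] [-0.17, -0.35, 0.08]
```

View pics/m8.png

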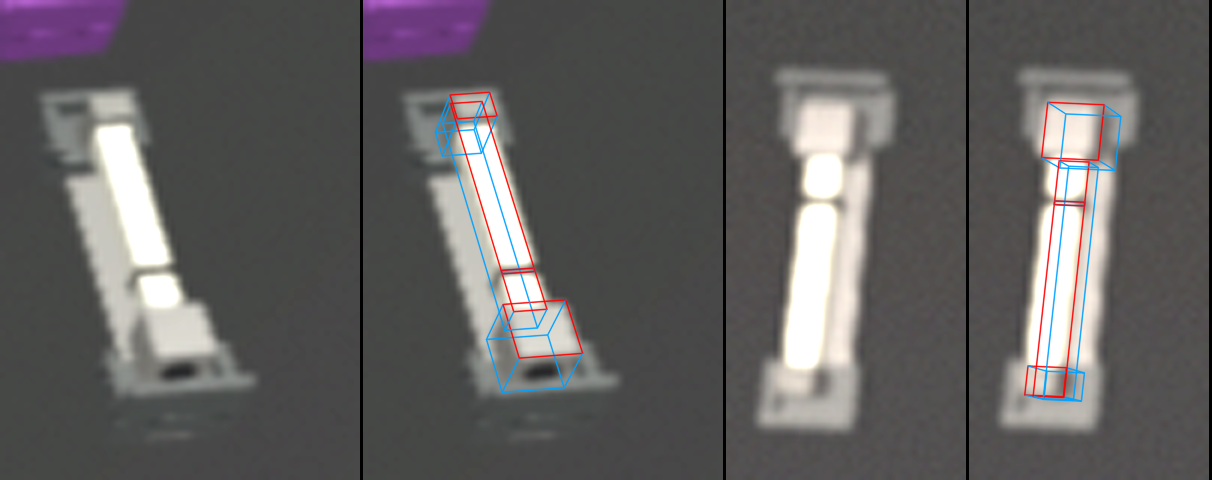

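Call:
apply_moves:
  motion:
    - [[-5, 28, 15, -0.3, -0.5, 0, -1], [-3, 25, 20, -0.2, -0.5, 0, -1], [-1, 10, 20, 0, 0, 0, -1], [0, 4, 12, 0, 0, 0, -1], [0, 0, 0, 0, 0, 0, -1], [0, 0, 0, 0, 0, 0, -1]]

```text
time_s: 20.4
tcp_pos: [0.5364, -0.0675, 0.0665]
tcp_rot: [-0.001, 1.0, 0.029, 0.003]
wrist_force: [-0.5, -0.0, 0.4]
finger_gap: 0.0856
```

```bash
python3 go.py 535 -70 7 3.2 1
```

```text
t 20.4 pos [536.4 -67.5  66.5] yaw 3.32 tilt [0.29 0.07] gap 85.6 F [-0.5 -0.   0.4]
d world [ -1.4  -2.5 -59.5] tool [-1.9  2.4 59.5] rot [-0.05 -0.3   0.12]
[-1.9, 2.4, 59.5] [-0.05, -0.3, 0.12]
```

Call:
apply_moves:
  motion:
    - [[-2, 2, 18, 0, -0.3, 0, -1], [0, 0, 20, 0, 0, 0, -1], [0, 0, 10, 0, 0, 0, -1], [0, 0, 5, 0, 0, 0, -1], [0, 0, 0, 0, 0, 0, -1]]

```text
time_s: 20.9
tcp_pos: [0.537, -0.0656, 0.0128]
tcp_rot: [-0.001, 0.999, 0.032, 0.002]
wrist_force: [-0.1, 0.5, -0.2]
finger_gap: 0.0854
```

```bash
python3 go.py 535 -70 7 3.2 1; python3 -c "
from look import look
look('l1',(215,160,70,90),None,6)"
```

```text
t 20.9 pos [537.  -65.6  12.8] yaw 3.62 tilt [0.25 0.13] gap 85.4 F [-0.1  0.5 -0.2]
d world [-2.  -4.4 -5.8] tool [-2.3  4.2  5.8] rot [-0.11 -0.25  0.42]
[-2.3, 4.2, 5.8] [-0.11, -0.25, 0.42]
```

View pics/l1.png

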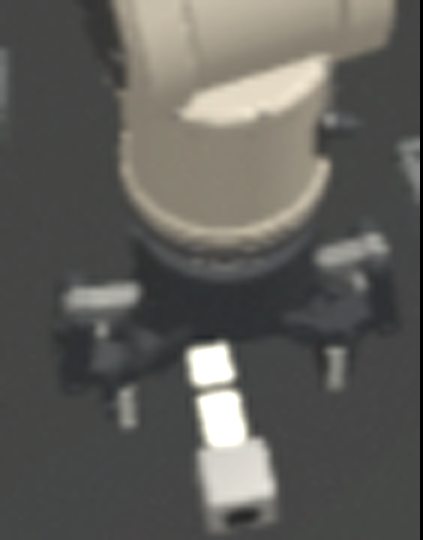

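Call:
apply_moves:
  motion:
    - [[-2, 4, 4, 0, -0.2, 0.4, -1], [0, 0, 3, 0, 0, 0, -1], [0, 0, 0, 0, 0, 0, 0.3], [0, 0, 0, 0, 0, 0, 0.5]]

```text
time_s: 21.35
tcp_pos: [0.5366, -0.0705, 0.0072]
tcp_rot: [-0.001, 1.0, 0.028, 0.002]
wrist_force: [-0.6, -0.2, 0.2]
finger_gap: 0.0588
```

```bash
python3 go.py 535 -70 7 3.2 1
```

```text
t 21.35 pos [536.6 -70.5   7.2] yaw 3.16 tilt [0.22 0.09] gap 58.8 F [-0.6 -0.2  0.2]
d world [-1.6  0.5 -0.2] tool [-1.6 -0.5  0.2] rot [-0.08 -0.23 -0.04]
[-1.6, -0.5, 0.2] [-0.08, -0.23, -0.04]
```

Call:
apply_moves:
  motion:
    - [[-2, -1, 0, 0, -0.2, 0, 0.5], [0, 0, 0, 0, 0, 0, 1], [0, 0, 0, 0, 0, 0, 1], [0, 0, 0, 0, 0, 0, 1], [0, 0, 0, 0, 0, 0, 1], [0, 0, 0, 0, 0, 0, 1], [0, 0, 0, 0, 0, 0, 1]]

```text
time_s: 22.05
tcp_pos: [0.5347, -0.0696, 0.0079]
tcp_rot: [-0.001, 1.0, 0.027, 0.001]
wrist_force: [0.3, -0.1, 0.2]
finger_gap: 0.0143
```

```bash
python3 go.py 535 -70 7 3.2 1; python3 -c "
from look import look
look('l2',(215,160,70,90),None,6)"
```

```text
t 22.05 pos [534.7 -69.6   7.9] yaw 3.15 tilt [0.06 0.07] gap 14.3 F [ 0.3 -0.1  0.2]
d world [ 0.3 -0.4 -0.9] tool [0.3 0.5 0.9] rot [-0.06 -0.07 -0.05]
[0.3, 0.5, 0.9] [-0.06, -0.07, -0.05]
```

View pics/l2.png

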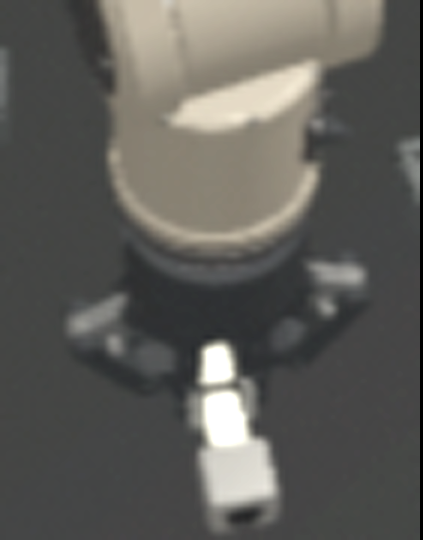

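Gripped at the band. Lift.

Call:
apply_moves:
  motion:
    - [[0, 0, -5, 0, 0, 0, 1], [0, 0, -10, 0, 0, 0, 1], [0, 0, -15, 0, 0, 0, 1], [0, 0, -20, 0, 0, 0, 1], [0, 0, -20, 0, 0, 0, 1], [0, 0, -15, 0, 0, 0, 1], [0, 0, -8, 0, 0, 0, 1], [0, 0, 0, 0, 0, 0, 1]]

```text
time_s: 22.9
tcp_pos: [0.5318, -0.0695, 0.106]
tcp_rot: [-0.001, 1.0, 0.028, -0.002]
wrist_force: [0.2, 0.1, -3.6]
finger_gap: 0.0144
```

```bash
python3 go.py 479.8 -194 95 -9.5 8; python3 -c "
from look import look
look('l3',(215,150,70,90),None,6)"
```

```text
t 22.9 pos [531.8 -69.5 106. ] yaw 3.18 tilt [-0.21  0.08] gap 14.4 F [ 0.2  0.1 -3.6]
d world [ -52.  -124.5  -11. ] tool [-58.8 121.4  11. ] rot [-0.07  0.22 12.68]
[-7.4, 15.2, 1.4] [-0.01, 0.03, 1.59]
[-6.9, 15.4, 1.4] [-0.01, 0.03, 1.59]
[-6.5, 15.6, 1.4] [-0.01, 0.03, 1.59]
[-6.1, 15.7, 1.4] [-0.01, 0.03, 1.59]
[-5.6, 15.9, 1.4] [-0.01, 0.03, 1.59]
[-5.2, 16.0, 1.4] [-0.01, 0.03, 1.59]
[-4.7, 16.2, 1.4] [-0.01, 0.03, 1.59]
[-4.3, 16.3, 1.4] [-0.01, 0.03, 1.59]
```

View pics/l3.png

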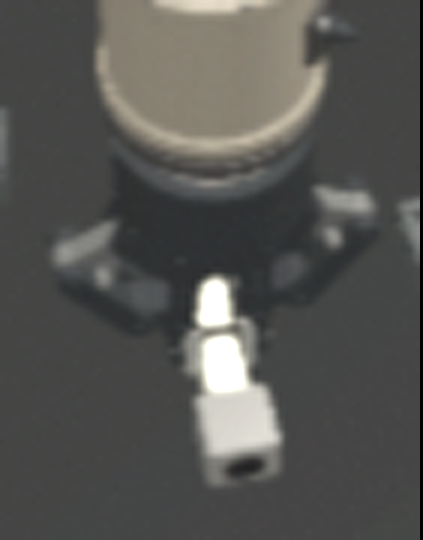

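Call:
apply_moves:
  motion:
    - [[-6, 12, 0, 0, 0.2, 1.6, 1], [-7, 15, 0, 0, 0, 1.6, 1], [-7, 16, 1, 0, 0, 1.6, 1], [-6, 16, 1, 0, 0, 1.6, 1], [-6, 16, 1, 0, 0, 1.6, 1], [-5, 16, 1, 0, 0, 1.6, 1], [-5, 16, 1, 0, 0, 1.6, 1], [-4, 12, 1, 0, 0, 1.4, 1], [-1, 4, 1, 0, 0, 0, 1], [0, 0, 0, 0, 0, 0, 1]]

```text
time_s: 23.95
tcp_pos: [0.4684, -0.2037, 0.0943]
tcp_rot: [-0.0, 0.995, -0.095, -0.004]
wrist_force: [-0.1, 0.8, -2.7]
finger_gap: 0.0142
```

```bash
python3 go.py 479.8 -194 70 -9.5 1
```

```text
t 23.95 pos [ 468.4 -203.7   94.3] yaw -10.9 tilt [-0.47  0.09] gap 14.2 F [-0.1  0.8 -2.7]
d world [ 11.4   9.7 -24.3] tool [  9.5 -11.7  24.2] rot [-0.    0.48 -1.4 ]
[9.5, -11.7, 24.2] [-0.0, 0.48, -1.4]
```

Call:
apply_moves:
  motion:
    - [[6, -7, 0, 0, 0.4, -0.8, 1], [3, -4, 5, 0, 0, -0.5, 1], [0, 0, 10, 0, 0, 0, 1], [0, 0, 8, 0, 0, 0, 1], [0, 0, 0, 0, 0, 0, 1]]

```text
time_s: 24.45
tcp_pos: [0.4825, -0.1898, 0.0693]
tcp_rot: [-0.001, 0.997, -0.079, 0.001]
wrist_force: [-0.2, 0.6, -2.6]
finger_gap: 0.0142
```

```bash
python3 go.py 479.8 -194 28 -9.5 1; python3 -c "
from look import look
look('l4',(175,150,60,100),None,6,[('p_long',(.4798,-.194,-.165),.062)])"
```

```text
t 24.45 pos [ 482.5 -189.8   69.3] yaw -9.1 tilt [0.07 0.12] gap 14.2 F [-0.2  0.6 -2.6]
d world [ -2.7  -4.2 -41.3] tool [-2.   4.6 41.3] rot [-0.13 -0.05  0.4 ]
[-2.0, 4.6, 41.3] [-0.13, -0.05, 0.4]
```

View pics/l4.png

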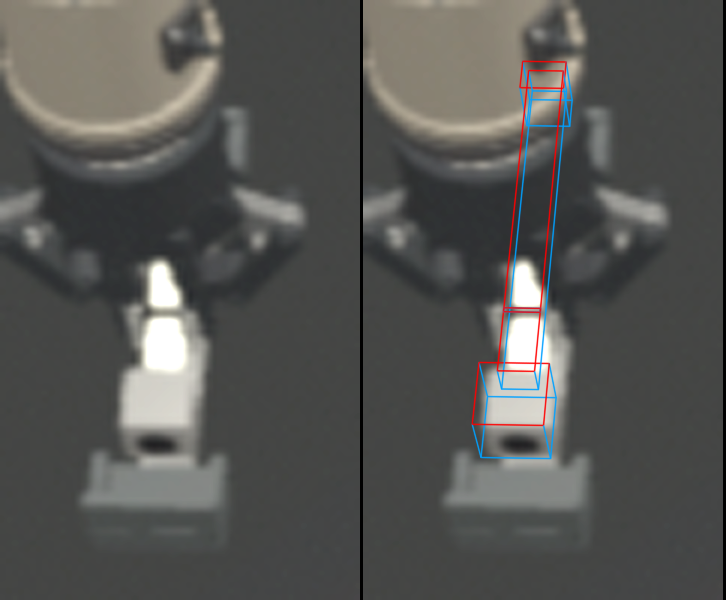

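Call:
apply_moves:
  motion:
    - [[-1, 4, 8, -0.1, 0, 0.4, 1], [0, 0, 10, 0, 0, 0, 1], [0, 0, 8, 0, 0, 0, 1], [0, 0, 4, 0, 0, 0, 1], [0, 0, 0, 0, 0, 0, 1]]

```text
time_s: 25.0
tcp_pos: [0.4805, -0.1946, 0.0368]
tcp_rot: [0.0, 0.996, -0.084, 0.0]
wrist_force: [0.0, 0.3, -2.5]
finger_gap: 0.014
```

```bash
python3 go.py 479.8 -194 28 -9.5 1
```

```text
t 25.0 pos [ 480.5 -194.6   36.8] yaw -9.6 tilt [ 0.03 -0.01] gap 14.0 F [ 0.   0.3 -2.5]
d world [-0.7  0.6 -8.8] tool [-0.8 -0.5  8.8] rot [ 0.   -0.03 -0.1 ]
[-0.8, -0.5, 8.8] [0.0, -0.03, -0.1]
```

Call:
apply_moves:
  motion:
    - [[-1, 0, 4, 0, 0, 0, 1], [0, 0, 3, 0, 0, 0, 1], [0, 0, 2, 0, 0, 0, 1], [0, 0, 1, 0, 0, 0, 1]]

```text
time_s: 25.4
tcp_pos: [0.48, -0.1946, 0.0278]
tcp_rot: [0.0, 0.996, -0.084, 0.001]
wrist_force: [-7.4, 2.1, 21.1]
finger_gap: 0.0147
```

```bash
python3 go.py 479.8 -194 28 -9.5 1; python3 -c "
from look import look
look('l5',(175,150,60,100),None,6,[('p_long',(.4798,-.194,-.165),.02)])"
```

```text
t 25.4 pos [ 480.  -194.6   27.8] yaw -9.61 tilt [ 0.06 -0.05] gap 14.7 F [-7.4  2.1 21.1]
d world [-0.2  0.6  0.2] tool [-0.3 -0.5 -0.2] rot [ 0.04 -0.07 -0.11]
[-0.3, -0.5, -0.2] [0.04, -0.07, -0.11]
```

View pics/l5.png

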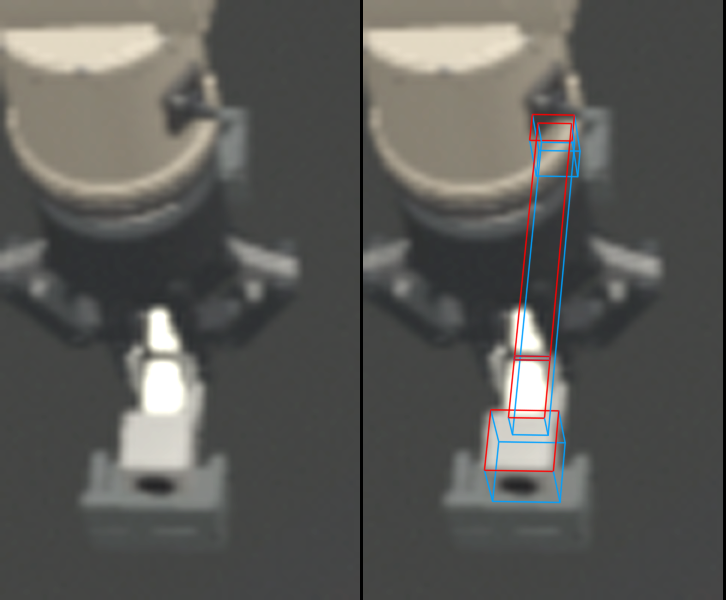

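Contact at the seat height, head in its fork. Release.

Call:
apply_moves:
  motion:
    - [[0, 0, -1, 0, 0, 0, 1], [0, 0, 0, 0, 0, 0, 0.5], [0, 0, 0, 0, 0, 0, 0.2], [0, 0, 0, 0, 0, 0, 0], [0, 0, 0, 0, 0, 0, 0], [0, 0, -10, 0, 0, 0, 0], [0, 0, -20, 0, 0, 0, 0], [0, 0, -30, 0, 0, 0, 0], [0, 0, -30, 0, 0, 0, 0], [0, 0, -20, 0, 0, 0, 0]]

```text
time_s: 26.45
tcp_pos: [0.4795, -0.1939, 0.1435]
tcp_rot: [-0.0, 0.997, -0.083, -0.0]
wrist_force: [1.1, 0.2, 0.1]
finger_gap: 0.0428
```

```bash
python3 go.py 390 -450 200 0 8
```

```text
t 26.45 pos [ 479.5 -193.9  143.5] yaw -9.56 tilt [-0.02  0.01] gap 42.8 F [1.1 0.2 0.1]
d world [ -89.5 -256.1   56.5] tool [-45.8 267.4 -56.5] rot [-0.01  0.02 -9.56]
[-5.7, 33.4, -7.1] [-0.0, 0.0, -1.2]
[-6.4, 33.3, -7.1] [-0.0, 0.0, -1.2]
[-7.1, 33.2, -7.1] [-0.0, 0.0, -1.2]
[-7.8, 33.0, -7.1] [-0.0, 0.0, -1.2]
[-8.5, 32.8, -7.1] [-0.0, 0.0, -1.2]
[-9.2, 32.6, -7.1] [-0.0, 0.0, -1.2]
[-9.8, 32.4, -7.1] [-0.0, 0.0, -1.2]
[-10.5, 32.2, -7.1] [-0.0, 0.0, -1.2]
```

Call:
apply_moves:
  motion:
    - [[-5, 25, -10, 0, 0, -1, -1], [-6, 33, -10, 0, 0, -1, -1], [-7, 33, -10, 0, 0, -1, -1], [-8, 33, -7, 0, 0, -1, -1], [-8, 33, -7, 0, 0, -1, -1], [-9, 33, -7, 0, 0, -1, -1], [-10, 32, -5, 0, 0, -1, -1], [-8, 25, 0, 0, 0, -1, -1], [0, 0, 0, 0, 0, 0, -1], [0, 0, 0, 0, 0, 0, -1]]

```text
time_s: 27.45
tcp_pos: [0.3931, -0.4425, 0.2144]
tcp_rot: [0.003, 1.0, -0.009, 0.007]
wrist_force: [0.3, 0.7, 0.1]
finger_gap: 0.0855
```

```bash
python3 -c "
from look import look
look('f1',(178,150,50,100),(280,150,45,95),5,[('p_long',(.4798,-.194,-.165),.02)])
from station import vision,r
import cv2
cv2.imwrite('pics/f2.png',cv2.resize(vision.grab_frame('scene')['frame'],None,fx=1.56,fy=1.56,interpolation=cv2.INTER_CUBIC))
print(r.get_obs()['time_s'],r.get_obs()['tcp_pos'])"
```

```text
27.6 [ 0.39363588 -0.44144233  0.21402774]
```

View pics/f1.png

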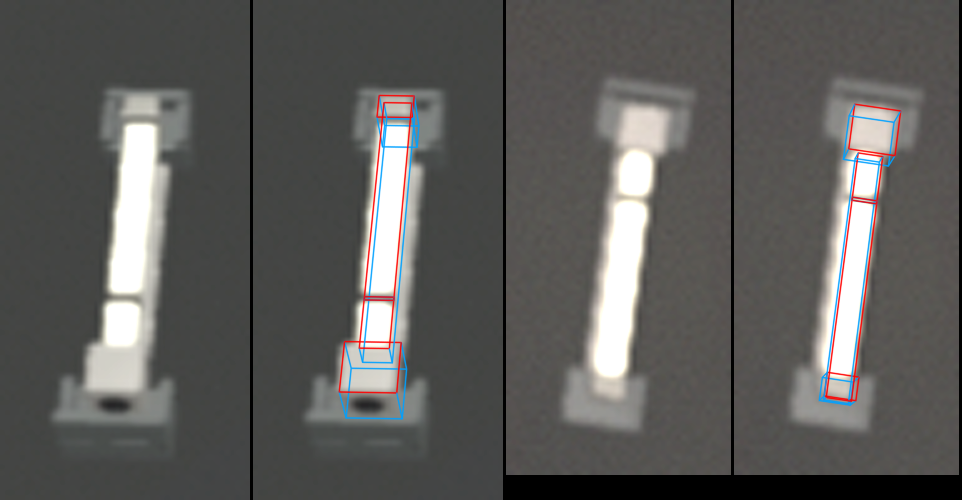

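View pics/f2.png

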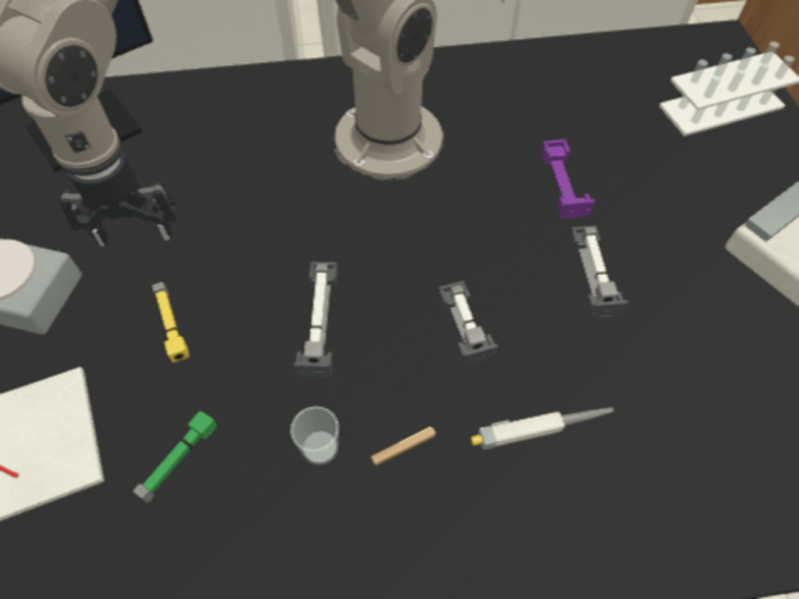

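```bash
python3 -c "
from station import r
print(r.hand_in())"
```

```text
the job is handed in; nothing more can be done
None
```

All three probes are back on the cradles of their own length, and I handed the job in at about 27.6 s of the 83 s allowed. I took each one at its black band, carried it level, lowered it until the cradle bore it, and then let go.

**Heights:** each probe was let go 19.9 to 20.0 mm above where it was gripped on the bench. A seated probe sits 20 mm up, so this fits.

**Seating force:** the support force was about 4 N for the short probe and about 20 N for the medium and long ones.

**Final pictures:** both cameras show each probe inside both forks, with the steel head in the wider fork against the tall plate's end. In the last picture the pipette, beaker, stick, purple cradle and the green and yellow look-alikes stand where they were in the first one. The gripper is well clear of everything.

**Disagreement:** the two cameras differ by about 1 px, roughly 2 to 3 mm sideways, which is about the calibration error you gave. It is well inside the 8 mm of play in the forks. The medium cradle's yaw differed by about 3° between the views, and I used a value in between.

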